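# Bow-tie key between sprung tweezers set to the scribed gap

### The job

Take the wooden bow-tie key from its sloping rest and stand it upright on one of its flat ends on the white board, midway between the open tips of the bench tweezers with its two broad faces towards the tips, and let it go. Then squeeze the tweezers by the ribbed finger patches until each tip is directly over its scribed line, so that the key stands free in the gap without being pinched, and finish while still holding that gap steady: do not let go of the tweezers. Leave the bench brush, glue bottle and offcut where they are.

Things in the scene. Friction and masses are not known exactly. Their poses are not given: they have to be found in the camera images.
- key: light wooden bow-tie inlay key: 84 mm long, 60 mm wide at its flat ends, 28 mm at the waist, 18 mm thick, 40-85 g. Origin at its centre; z along its length, y across its width, x through its thickness. Upright when z is vertical (either end down); its centre is then 42 mm above its support. At the start it leans on the rest, its upper end tilted 35 degrees from vertical towards the rest's -x.
- rest: fixed sloping wooden rest, foot 130 x 95 x 10 mm. Origin at the centre of the underside, z up. Its back board (-x side) supports only the key's lower 48 mm, a 9 mm lip holds the foot on the +x side. The key's upper 36 mm are free on both faces, to be pinched through the thickness with the gripper tilted like the key, and drawn out along the key's length. Key centre at first 66 mm above the table.
- stand: fixed white board, 300 x 110 x 10 mm, with sprung steel tweezers. Origin on its underside, 120 mm from its tip end; z up, x from the tweezers' heel to the tips, y to the left blade. The blades pivot at x = -140 mm, y = 0. Two thin dark lines are scribed along x at y = +16.5 and -16.5 mm, from x = 42 to 117 mm. The heel block is 40 mm high, x = -168 to -132 mm.
- key_spot (a point): point on the board's top face (10 mm above the table) midway between the two scribed lines, beside the tweezer tips, at x = 65 mm, y = 0 of the stand: the middle of where the key is to stand. Axes as the stand's.
- left_tip (a point): centre of the left (+y) tweezer tip, a blade end 3 mm thick and 7 mm high, 32 mm above the table. Open, it is at y = about +29 mm of the stand; on its line, +16.5 mm.
- right_tip (a point): centre of the right (-y) tweezer tip, likewise; open at y = about -29 mm of the stand, on its line at -16.5 mm. With both tips over the lines their centres are 33 mm apart and 30 mm is clear between them.
- left_blade (a joint): angle of the left blade about its upright pivot at the heel, rad: 0 fully open, growing as it is squeezed inwards, 0.06 with the tip over its line, 0.12 at its inner stop. Each blade has its own spring: 8 N m/rad, about 2 N at the finger patch (120 mm from the pivot) to start moving it and 6 N over the line. It springs open when let go.
- right_blade (a joint): the same for the right blade.
- bench_brush: bystander: wooden-backed bench brush lying on the table, 200 x 30 x 62 mm. Origin at the centre of the underside, x along its length.
- glue_bottle: bystander: white glue bottle standing on the table, 56 mm in diameter, 150 mm high. Origin at the centre of the underside.
- offcut: bystander: offcut of wood lying on the table, 140 x 70 x 28 mm. Origin at the centre of the underside.
- patch_mid (a point): point midway between the two ribbed finger patches of the blades, at x = -20 mm, y = 0 of the stand, 32 mm above the table. The blades here are 18 mm high (23 to 41 mm above the table; the board's top is at 10 mm). Squeeze along the stand's y. Outer faces 52 mm apart when open, 38 mm apart and parallel with the tips over the lines. Axes as the stand's.
Mind the look-alikes: they are no part of the job. Of the things like the key, leave any that is orange, pink or yellow; of the rest the larger one is meant.

How it is judged:
On the way, in this order (a step that is already met when the one before it is completed fails the run):
1. the key stands upright on its end between the tweezer tips, let go (angle between the z axis of key and the z axis of stand, either way round below 0.1 rad and angle between the x axis of key and the y axis of stand, either way round below 0.22 rad and x of key in the frame of stand between 0.043 and 0.087 m and y of key in the frame of stand between -0.0065 and 0.0065 m and z of key in the frame of stand between 0.047 and 0.056 m and linear speed of key below 0.02 m/s and contact force between the fingers and key below 0.1 N), for 0.3 s.
2. the fingers squeeze the tweezers so that both tips are over their lines, steadily (distance between left_tip and right_tip between 0.029 and 0.037 m and y of left_tip in the frame of stand between 0.0115 and 0.0215 m and y of right_tip in the frame of stand between -0.0215 and -0.0115 m and contact force between the fingers and stand above 1 N and velocity of joint left_blade between -0.05 and 0.05 rad/s and velocity of joint right_blade between -0.05 and 0.05 rad/s), for 0.5 s.
At the end, for the whole second after the job is handed in: Key upright (0.10 rad) on the board, let go, at rest, 22 mm along and 6.5 mm across from the spot at most, faces within 0.22 rad of the lines' direction; the fingers still hold the blades still, tip centres 33 mm apart within 4 mm, each within 5 mm of its line (all of step 1 and all of step 2); the arm keeps its last pose, push and grip.
It fails at once if the bench brush is pushed away from its place (more than 30 mm) (distance of bench_brush from where it was at the start of the episode above 0.03 m).
It fails at once if the glue bottle is pushed away from its place (more than 30 mm) (distance of glue_bottle from where it was at the start of the episode above 0.03 m).
It fails at once if the offcut is pushed away from its place (more than 30 mm) (distance of offcut from where it was at the start of the episode above 0.03 m).
It also fails if it takes over 54 s, if anything falls off the work surface, if the arm or the gripper's body presses on something with over 40 N, if the wrist force passes 120 N, or if a joint passes its speed limit or range.

### The arm

A 7-joint arm with a two-finger parallel gripper is mounted at the origin on the work surface. World frame = base frame: x ahead of the robot, y to its left, z up, the work surface at z = 0. Lengths are in m, angles in rad, forces in N, time in s.
With the tool pointing down it reaches from about 0.425 to 0.925 m from the base axis. Payload 6.8 kg.
Tool frame: the origin (TCP) lies at the very end of the fingers, on their centre line; the grasp point (between the pads) lies 19 mm behind it; y points along the fingers, z is the direction in which the jaws open and shut, and the axes are right-handed (so a half turn about y gives the same grasp; the last joint's range is limited). The gripper opens to 85 mm and grips with 20 to 120 N. Pads are 22 mm wide; open, the fingers measure 114 mm over their backs; the gripper's body (76 mm by 85 mm) begins 54 mm behind the grasp point. The pads swing forward as they close: fully open they stand 13 mm farther back than shut.
Start: joints at [1.148, 0.477, 0.022, 1.555, -0.011, 1.109, -0.083], TCP at [0.209, -0.642, 0.231] pointing down, gripper open.
Joint ranges: [-2.96, 2.96], [-0.34, 2.1], [-1.41, 1.46], [0.24, 2.44], [-1.37, 4.51], [0.17, 1.92], [-2.96, 2.96]. Speed limits (rad/s): [2.39, 2.39, 3.14, 3.14, 3.14, 3.14, 3.14].

### API

Orientations are given as a rotation vector (axis times angle).
In Python, from bench import r gives the robot as it stands.
- The arm moves only by the tool drive_tool, never from a script. Its argument "series" is a list of rows, each a list of 7 numbers: the shift along the tool's x, y, z in mm, then the turn, a rotation vector about the tool's x, y, z in degrees, then the finger opening in mm, from 0 to 85.4. In form: [[tx, ty, tz, wx, wy, wz, grip], ...]. A call has 1 to 5 rows; each row is the pose to reach, as a shift and turn from the pose measured when the call began, along the tool's axes at that moment; what a row does not reach only later rows make up. A row lasts 1/10 s, in which the tool goes at most 50 mm and 8.59 degrees, less where a joint would pass 70% of its speed; a pose out of reach is approached as far as the arm can. A call with a gripper value outside its range is refused whole. The fingers move at their own pace and stop on an object; "squeeze" is the grip in N (left out, the last holds). Time passes only in rows, so rows that repeat a pose let the fingers close. It gives the time, the measured TCP pose, the force and the opening at its end, in the units of the state.
- r.get_obs(): the state, without advancing time (a new reading comes with each control period).
- r.grab_frame(name): name is "side" or "top"; returns a dict with "frame" (384x512x3 uint8, blue, green, red), "intrinsics" (3x3 intrinsics, pixels), "distortion" ([k1, k2, p1, p2, k3] as OpenCV has them; the pictures are not rectified), "rvec" (rotation vector, rad) and "tvec" (3), from world to camera coordinates, as OpenCV has them. Camera axes: x right, y down, z forward; pixel columns grow to the right and rows downward; lengths in m; the calibration is good to about 2 mm. A picture is of the moment at which its call begins. There is no depth.
- r.hand_in(): hands the job in, once; it reports no verdict.
The state is a dict: "clock": time; "joints": joint angles; "qvel": joint speeds; "tau": joint torques, N m; "tcp_pos": TCP position; "orientation": TCP orientation; "contact_force": force on the tool from outside, world axes, zero at the start; "moment": the same for the moment, N m; "grip_width": finger opening in m.
Only numpy, scipy, OpenCV 4.12 (cv2) and the standard library are available. Lean on these libraries where they do the work, as an engineer would, in place of code of your own. Each camera call takes 0.05 s, during which the arm holds its last target.

## Working session

There is one attempt and no reset: what is moved stays moved. The work goes in short steps, Python scripts to look and compute and a tool call to move; the robot and the scene stay as the last step left them, time stands still between calls to the robot, and variables do not carry over. Pictures are saved under pics/ and viewed, and the job is handed in when it is done.

Besides the shell and the picture viewer there is one more tool, called after "Request:" by a JSON object that holds its "fn" and its "kwargs", one argument or row to a line. drive_tool: Moves the arm, as the interface text tells. Its arguments: {"type":"object","properties":{"series":{"type":"array","items":{"type":"array","items":{"type":"number"}}},"squeeze":{"type":"number"}},"required":["series"]}

```bash
ls; mkdir -p pics; python3 - <<'E'
from bench import r
import cv2
o=r.get_obs(); print(o)
for n in("side","top"):
    d=r.grab_frame(n); cv2.imwrite(f"pics/{n}0.png",d["frame"]); print(n,d["intrinsics"],d["distortion"],d["rvec"],d["tvec"])
E
```

```text
pics
{'clock': 0.0, 'joints': array([ 1.14790773,  0.47778528,  0.02236215,  1.5564741 , -0.01148664,
        1.1093229 , -0.08311444]), 'qvel': array([ 2.50891189e-04,  9.55849097e-04, -2.11830249e-04, -5.69091948e-04,
       -3.35044171e-05, -2.66177204e-04, -6.62926510e-04]), 'tau': array([-4.97675937e-04, -5.96438026e+01,  1.60768960e+00, -2.81189364e+01,
        1.24645833e-02,  9.53784096e-03,  1.07227901e-06]), 'tcp_pos': array([ 0.20876849, -0.64126175,  0.23032655]), 'orientation': array([-0.32607647,  2.05356297, -2.04981108]), 'contact_force': array([0.08512062, 0.14489974, 1.52053372]), 'moment': array([-0.02978783, -0.00485538,  0.02531268]), 'grip_width': 0.08500132869443995}
side [[463.50665923   0.         255.81783383]
 [  0.         463.50665923 195.95841682]
 [  0.           0.           1.        ]] [0.05872683 0.         0.         0.         0.        ] [ 0.45105924 -2.58073142  1.39505726] [0.53396314 0.17705839 1.30953858]
top [[493.69244033   0.         257.1867811 ]
 [  0.         493.69244033 196.04026483]
 [  0.           0.           1.        ]] [0.0554076 0.        0.        0.        0.       ] [ 2.17162166 -2.14814823  0.16725756] [-0.0187621   0.58272504  1.2677392 ]
```

View pics/side0.png

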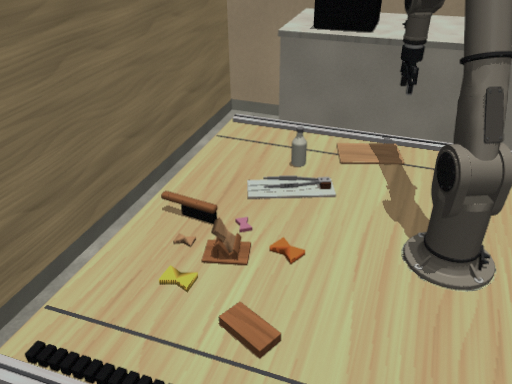

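View pics/top0.png

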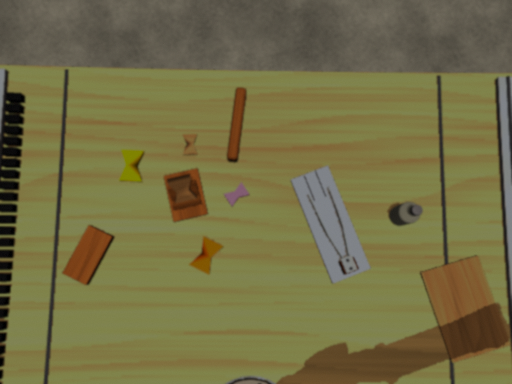

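```bash
cat > h.py <<'E'
import numpy as np, cv2
from bench import r
from scipy.spatial.transform import Rotation as R
C={}
def cam(n,save=None):
    d=r.grab_frame(n); C[n]=d
    if save: cv2.imwrite(save,d["frame"])
    return d
def ray(d,uv):
    p=cv2.undistortPoints(np.array([[uv]],float),d["intrinsics"],d["distortion"])[0,0]
    Rm=R.from_rotvec(np.ravel(d["rvec"])).as_matrix(); t=np.ravel(d["tvec"])
    return -Rm.T@t, (lambda v:v/np.linalg.norm(v))(Rm.T@np.array([p[0],p[1],1]))
def plane(d,uv,z):
    o,v=ray(d,uv); return o+v*(z-o[2])/v[2]
def tri(d1,u1,d2,u2):
    o1,v1=ray(d1,u1);o2,v2=ray(d2,u2)
    A=np.c_[v1,-v2]; s=np.linalg.lstsq(A,o2-o1,rcond=None)[0]
    a=o1+s[0]*v1;b=o2+s[1]*v2
    return (a+b)/2,np.linalg.norm(a-b)
def proj(d,P):
    return cv2.projectPoints(np.atleast_2d(np.array(P,float)),np.array(d["rvec"],float),np.array(d["tvec"],float),d["intrinsics"],d["distortion"])[0][:,0]
def crop(d,x0,y0,w,h,f,name):
    im=d["frame"][y0:y0+h,x0:x0+w]; cv2.imwrite(name,cv2.resize(im,None,fx=f,fy=f,interpolation=cv2.INTER_CUBIC))
E
python3 - <<'E'
from h import *
t=cam("top");s=cam("side")
crop(t,140,120,100,110,5,"pics/c1.png")
crop(s,160,180,110,100,6,"pics/c2.png")
crop(t,270,150,120,140,4,"pics/c3.png")
crop(s,230,160,120,50,6,"pics/c4.png")
E
```

```text
(no output)
```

View pics/c1.png

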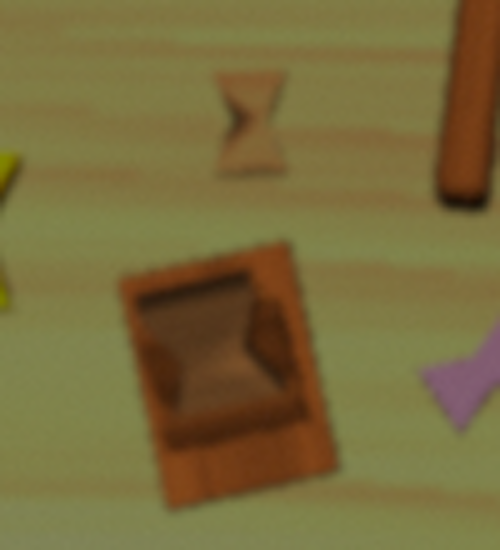

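View pics/c2.png

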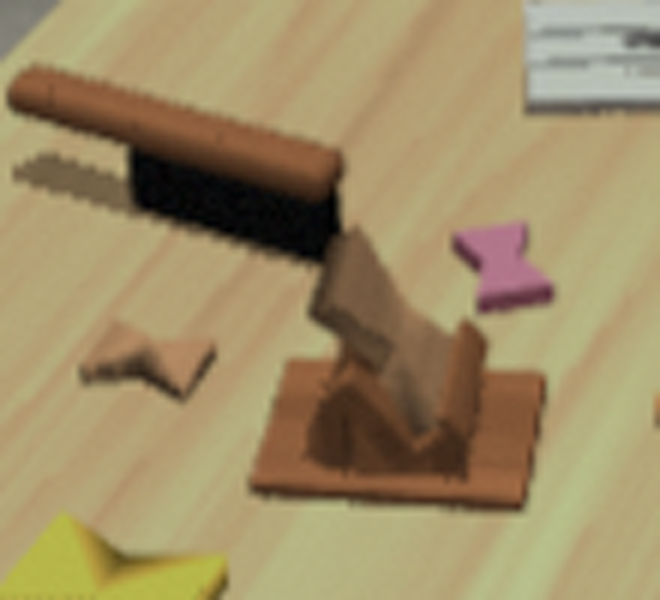

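View pics/c3.png

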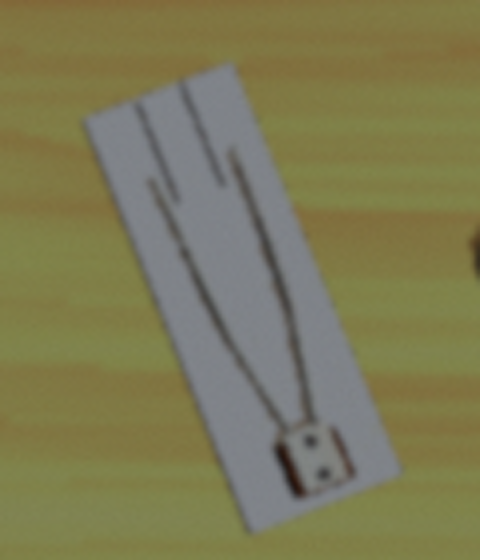

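View pics/c4.png

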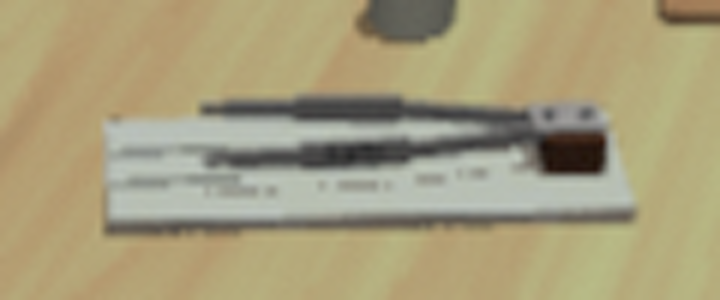

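```bash
cat > m.py <<'E'
from h import *
t=cam("top");s=cam("side")
for n,d in(("top",t),("side",s)):
    print(n,"campos",ray(d,(256,192))[0])
def quad(d,mask):
    cs,_=cv2.findContours(mask,cv2.RETR_EXTERNAL,cv2.CHAIN_APPROX_NONE)
    c=max(cs,key=cv2.contourArea); c=cv2.convexHull(c)
    return c
def run(d,roi,f,name):
    x0,y0,w,h=roi; F=8
    im=cv2.resize(d["frame"][y0:y0+h,x0:x0+w],None,fx=F,fy=F,interpolation=cv2.INTER_CUBIC)
    hsv=cv2.cvtColor(im,cv2.COLOR_BGR2HSV).astype(int)
    m=(f(im.astype(int),hsv)).astype(np.uint8)*255
    m=cv2.morphologyEx(m,cv2.MORPH_OPEN,np.ones((9,9)))
    c=quad(d,m)
    a=cv2.approxPolyN(c,4) if hasattr(cv2,"approxPolyN") else cv2.boxPoints(cv2.minAreaRect(c))
    a=np.array(a).reshape(-1,2).astype(float)
    cv2.imwrite(name,cv2.resize(m,None,fx=.5,fy=.5))
    return (a+0.5)/F-0.5+[x0,y0], c
q,c=run(t,(270,150,120,140),lambda b,h:h[...,1]<50,"pics/m1.png")
P=np.array([plane(t,p,0.01) for p in q]); print("stand top",q,P,[np.linalg.norm(P[i]-P[i-1]) for i in range(4)],sep="\n")
q,c=run(s,(230,165,120,45),lambda b,h:(h[...,1]<45),"pics/m2.png")
P=np.array([plane(s,p,0.01) for p in q]); print("stand side",q,P,sep="\n")
q,c=run(t,(155,160,60,70),lambda b,h:(h[...,0]<14)&(h[...,1]>95),"pics/m3.png")
P=np.array([plane(t,p,0.01) for p in q]); print("rest top",q,P,[np.linalg.norm(P[i]-P[i-1]) for i in range(4)],sep="\n")
E
python3 m.py
```

```text
top campos [0.40597834 0.0113724  1.33496645]
side campos [0.15136606 1.12001265 0.86834186]
stand top
[[370.6875 268.1875]
 [331.9375 283.6875]
 [289.8125 179.0625]
 [327.5625 164.6875]]
[[ 0.39714476 -0.31648275  0.01      ]
 [ 0.35539751 -0.2129549   0.01      ]
 [ 0.63472716 -0.10143495  0.01      ]
 [ 0.67591002 -0.20478592  0.01      ]]
[np.float64(0.30031025857492955), np.float64(0.11162816620528343), np.float64(0.3007686083619667), np.float64(0.11125399978649574)]
stand side
[[330.1875 176.8125]
 [336.3125 195.8125]
 [247.0625 197.9375]
 [246.6875 173.8125]]
[[ 0.40032001 -0.32022889  0.01      ]
 [ 0.35369125 -0.20382197  0.01      ]
 [ 0.63338646 -0.09167779  0.01      ]
 [ 0.69214881 -0.24101184  0.01      ]]
rest top
[[206.5625 213.0625]
 [173.8125 220.5625]
 [164.0625 176.0625]
 [196.6875 168.6875]]
[[0.53909328 0.12274527 0.01      ]
 [0.51796667 0.20965237 0.01      ]
 [0.63848076 0.23979444 0.01      ]
 [0.66004046 0.15234203 0.01      ]]
[np.float64(0.12451581465664574), np.float64(0.089438126982192), np.float64(0.12422636071981057), np.float64(0.09007077316238998)]
```

```bash
python3 - <<'E'
from h import *
t=cam("top");s=cam("side")
crop(t,160,164,52,60,10,"pics/d1.png")
crop(s,200,210,56,58,10,"pics/d2.png")
E
```

```text
(no output)
```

View pics/d1.png

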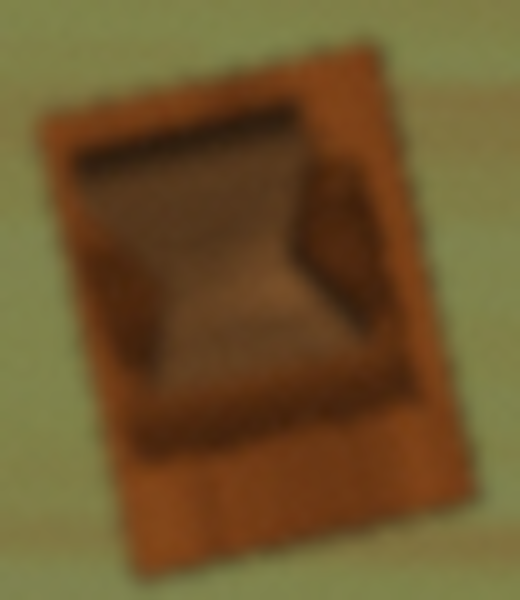

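View pics/d2.png

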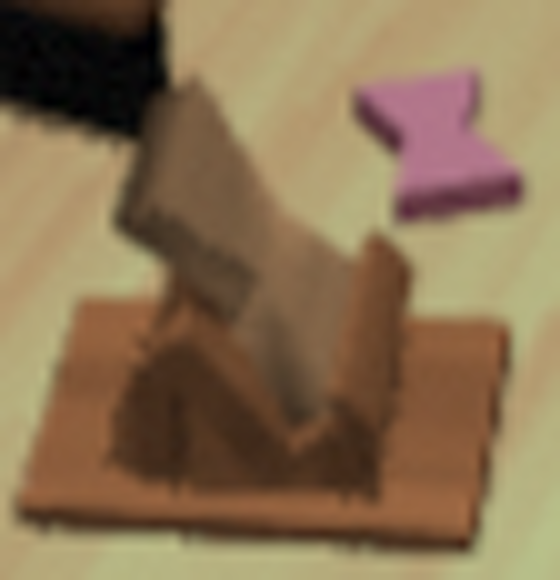

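```bash
python3 - <<'E'
from h import *
t=cam("top");s=cam("side")
T=lambda x,y:(160+(x+.5)/10-.5,164+(y+.5)/10-.5)
S=lambda x,y:(200+(x+.5)/10-.5,210+(y+.5)/10-.5)
for n,a,b in(("L",T(78,175),S(150,214)),("Rr",T(303,128),S(195,80)),("Rw",T(295,245),S(280,205)),("Lw",T(168,280),S(255,282))):
    print(n,tri(t,a,s,b))
# hypothesis: key model pose
c0=np.array([.589,.181]); ux=np.array([.9704,.2415,0]); uy=np.array([-.2415,.9704,0]);
th=np.radians(35); kz=np.sin(th)*ux+np.cos(th)*np.array([0,0,1]); kn=-np.cos(th)*ux+np.sin(th)*np.array([0,0,1])
for off in(0,.01,):
  c=np.array([*c0,.066])+off*ux
  P=[c+a*kz*.042+b*uy*.03+d*kn*.009 for a,b,d in((1,1,1),(1,-1,1),(1,1,-1),(1,-1,-1))]+[c+b*uy*.014+.009*kn for b in(-1,1)]
  print(off,np.round(P[:2],4).tolist(),"\n top",((proj(t,P)-[160,164])*10).round(0).tolist(),"\n side",((proj(s,P)-[200,210])*10).round(0).tolist())
# stand checks
o=np.array([.5437,-.1978]);xd=np.array([.9285,.3714]);yd=np.array([-.3714,.9285])
f=lambda x,y,z:[*(o+x*xd+y*yd),z]
L=[f(-.02,0,.032),f(.065,0,.01),f(.117,.0165,.01),f(.042,.0165,.01),f(.117,-.0165,.01),f(.042,-.0165,.01)]
for d,n,fa,x0,y0 in((t,"top",4,270,150),(s,"side",6,230,160)):
    print(n,((proj(d,L)-[x0,y0]+.5)*fa).round(0).tolist())
E
```

```text
L (array([0.60948551, 0.21557319, 0.09861142]), np.float64(0.0016325635380351716))
Rr (array([0.62136613, 0.15886327, 0.10222022]), np.float64(0.002241277983245859))
Rw (array([0.59570782, 0.16387885, 0.06823064]), np.float64(0.0041202005986349655))
Lw (array([0.58774572, 0.19688305, 0.06685007]), np.float64(0.001247300698837151))
0 [[0.598, 0.2141, 0.1056], [0.6125, 0.1559, 0.1056]] 
 top [[74.0, 214.0], [309.0, 160.0], [68.0, 165.0], [301.0, 112.0], [283.0, 287.0], [177.0, 311.0]] 
 side [[182.0, 194.0], [219.0, 66.0], [131.0, 221.0], [169.0, 92.0], [300.0, 202.0], [284.0, 263.0]]
0.01 [[0.6077, 0.2166, 0.1056], [0.6222, 0.1583, 0.1056]] 
 top [[66.0, 176.0], [300.0, 122.0], [60.0, 127.0], [293.0, 74.0], [275.0, 249.0], [168.0, 274.0]] 
 side [[146.0, 192.0], [184.0, 64.0], [94.0, 219.0], [135.0, 90.0], [265.0, 200.0], [249.0, 261.0]]
top [[240.0, 278.0], [187.0, 164.0], [136.0, 102.0], [178.0, 204.0], [181.0, 85.0], [223.0, 187.0]]
side [[350.0, 131.0], [203.0, 167.0], [114.0, 184.0], [244.0, 181.0], [113.0, 154.0], [241.0, 151.0]]
```

```bash
python3 - <<'E'
from h import *
t=cam("top");s=cam("side")
from scipy.ndimage import map_coordinates
ux=np.array([.9704,.2415,0]); uy=np.array([-.2415,.9704,0]);th=np.radians(35); kz=np.sin(th)*ux+np.cos(th)*np.array([0,0,1]); kn=-np.cos(th)*ux+np.sin(th)*np.array([0,0,1])
c=np.array([.589,.181,.066])+.004*ux
for d in(t,s):
  for b in (-.02,0,.02):
    e=c+kz*.042+uy*b
    a=np.linspace(-.03,.02,26)  # along kn at end plane
    P=proj(d,e+a[:,None]*kn)
    v=[map_coordinates(d["frame"][...,k].astype(float),[P[:,1],P[:,0]],order=1) for k in range(3)]
    print(b); print([(int(round(x*1000)),int(r_),int(g),int(bl)) for x,bl,g,r_ in zip(a,*v)])
E
```

```text
-0.02
[(-30, 124, 123, 69), (-28, 120, 112, 62), (-26, 117, 101, 54), (-24, 114, 86, 42), (-22, 111, 71, 31), (-20, 110, 64, 26), (-18, 108, 58, 21), (-16, 104, 55, 19), (-14, 98, 52, 18), (-12, 86, 46, 17), (-10, 74, 40, 16), (-8, 60, 33, 13), (-6, 53, 31, 14), (-4, 50, 31, 15), (-2, 55, 34, 17), (0, 61, 39, 20), (2, 69, 44, 23), (4, 76, 50, 25), (6, 81, 53, 27), (8, 85, 55, 28), (10, 87, 56, 28), (12, 87, 56, 29), (14, 87, 56, 29), (16, 87, 56, 29), (18, 87, 56, 29), (20, 87, 56, 29)]
0
[(-30, 121, 115, 63), (-28, 119, 106, 57), (-26, 117, 94, 48), (-24, 116, 83, 40), (-22, 117, 73, 31), (-20, 117, 67, 26), (-18, 118, 63, 22), (-16, 112, 58, 20), (-14, 105, 54, 18), (-12, 92, 48, 15), (-10, 77, 41, 13), (-8, 63, 35, 14), (-6, 53, 31, 14), (-4, 52, 33, 16), (-2, 54, 36, 17), (0, 61, 40, 20), (2, 68, 45, 23), (4, 75, 50, 25), (6, 80, 52, 27), (8, 84, 55, 27), (10, 86, 56, 28), (12, 86, 56, 29), (14, 86, 55, 29), (16, 85, 55, 29), (18, 85, 55, 29), (20, 85, 55, 28)]
0.02
[(-30, 121, 111, 61), (-28, 117, 103, 54), (-26, 115, 91, 46), (-24, 112, 79, 38), (-22, 113, 70, 30), (-20, 113, 6
[... 1214 characters left out ...]
11, 86, 61), (4, 116, 90, 64), (6, 118, 92, 65), (8, 120, 93, 67), (10, 121, 94, 67), (12, 120, 93, 66), (14, 118, 91, 65), (16, 119, 92, 66), (18, 126, 101, 73), (20, 147, 126, 91)]
0.02
[(-30, 178, 153, 110), (-28, 178, 153, 111), (-26, 179, 156, 112), (-24, 180, 157, 114), (-22, 180, 159, 115), (-20, 180, 161, 116), (-18, 179, 162, 116), (-16, 159, 143, 103), (-14, 132, 117, 84), (-12, 110, 95, 68), (-10, 86, 72, 52), (-8, 81, 65, 46), (-6, 76, 57, 41), (-4, 84, 63, 46), (-2, 93, 71, 51), (0, 102, 79, 56), (2, 109, 84, 60), (4, 118, 91, 65), (6, 119, 92, 65), (8, 120, 93, 66), (10, 118, 91, 65), (12, 118, 91, 65), (14, 117, 90, 64), (16, 117, 90, 63), (18, 116, 90, 64), (20, 117, 90, 64)]
```

```bash
cat > p.py <<'E'
from h import *
ux=np.array([.9704,.2415,0]);ux/=np.linalg.norm(ux); uy=np.cross([0,0,1],ux);th=np.radians(35)
kz=np.sin(th)*ux+np.cos(th)*np.array([0,0,1]); kn=-np.cos(th)*ux+np.sin(th)*np.array([0,0,1])
K=np.array([.5965,.183,.0655])
so=np.array([.5437,-.1978,0]);sx=np.array([.9285,.3714,0]);sy=np.array([-.3714,.9285,0])
def Rm(y,z):
    return np.c_[np.cross(y,z),y,z]
def go(pos,Rt,verbose=True):
    o=r.get_obs(); R0=R.from_rotvec(o["orientation"]).as_matrix()
    d=R0.T@(np.array(pos)-o["tcp_pos"])*1000
    w=np.degrees(R.from_matrix(R0.T@Rt).as_rotvec())
    print("d",d.round(1),"w",w.round(2),"dist",np.linalg.norm(d).round(),"ang",np.linalg.norm(w).round(1))
    for n in (1,2,3,5,10,15,20,25):
        if n in (5,10,15,20,25): print(n,"step",(d/n).round(1),(w/n).round(2))
def st():
    o=r.get_obs(); print("t",o["clock"],"tcp",o["tcp_pos"].round(4),"q",o["joints"].round(3),"F",o["contact_force"].round(1),"w",round(o["grip_width"]*1000,1))
    M=R.from_rotvec(o["orientation"]).as_matrix(); print("x,y,z cols",M.round(3).tolist())
E
python3 - <<'E'
from p import *
st()
for s in(1,-1):
    go(K+kz*.13,Rm(-kz,s*kn))
E
```

```text
t 0.6 tcp [ 0.209  -0.6418  0.2313] q [ 1.148  0.477  0.022  1.555 -0.011  1.109 -0.083] F [ 0.5  0.3 -0. ] w 85.8
x,y,z cols [[-0.951, 0.0, 0.31], [-0.31, -0.0, -0.951], [0.0, -1.0, 0.0]]
d [-698.2   59.3 -659.1] w [ 26.68  90.83 -28.64] dist 962.0 ang 98.9
5 step [-139.6   11.9 -131.8] [ 5.34 18.17 -5.73]
10 step [-69.8   5.9 -65.9] [ 2.67  9.08 -2.86]
15 step [-46.5   4.  -43.9] [ 1.78  6.06 -1.91]
20 step [-34.9   3.  -33. ] [ 1.33  4.54 -1.43]
25 step [-27.9   2.4 -26.4] [ 1.07  3.63 -1.15]
d [-698.2   59.3 -659.1] w [-28.11 -83.04 -26.18] dist 962.0 ang 91.5
5 step [-139.6   11.9 -131.8] [ -5.62 -16.61  -5.24]
10 step [-69.8   5.9 -65.9] [-2.81 -8.3  -2.62]
15 step [-46.5   4.  -43.9] [-1.87 -5.54 -1.75]
20 step [-34.9   3.  -33. ] [-1.41 -4.15 -1.31]
25 step [-27.9   2.4 -26.4] [-1.12 -3.32 -1.05]
```

```bash
cat >> p.py <<'E'
def down(yaw): # tool down, z axis at yaw (deg)
    a=np.radians(yaw); return Rm(np.array([0,0,-1.]),np.array([np.cos(a),np.sin(a),0]))
def rows(poses):
    o=r.get_obs(); R0=R.from_rotvec(o["orientation"]).as_matrix()
    for p,Rt in poses:
        d=R0.T@(np.array(p)-o["tcp_pos"])*1000; w=np.degrees(R.from_matrix(R0.T@Rt).as_rotvec())
        print(d.round(0).tolist(),w.round(1).tolist())
def arc(y0,y1,r0,r1,z0,z1,n=5,dyaw=0):
    out=[]
    for k in range(1,n+1):
        f=k/n; y=y0+(y1-y0)*f; rr=r0+(r1-r0)*f; a=np.radians(y)
        out.append(([rr*np.cos(a),rr*np.sin(a),z0+(z1-z0)*f],down(y+dyaw)))
    rows(out)
def lin(pos,Rt,n=5):
    o=r.get_obs(); R0=R.from_rotvec(o["orientation"]); dR=(R0.inv()*R.from_matrix(Rt)).as_rotvec()
    rows([(o["tcp_pos"]+(np.array(pos)-o["tcp_pos"])*k/n,(R0*R.from_rotvec(dR*k/n)).as_matrix()) for k in range(1,n+1)])
E
python3 - <<'E'
from p import *
arc(-72,-54,.675,.67,.231,.33)
E
```

```text
[-42.0, -19.0, -2.0] [-0.0, -3.6, 0.0]
[-84.0, -39.0, -7.0] [-0.0, -7.2, 0.0]
[-125.0, -59.0, -15.0] [-0.0, -10.8, 0.0]
[-166.0, -79.0, -25.0] [-0.0, -14.4, 0.0]
[-207.0, -99.0, -38.0] [-0.0, -18.0, 0.0]
```

Request:
{"fn": "drive_tool", "kwargs": {
  "series": [
    [-42, -19, -2, 0, -3.6, 0, 85],
    [-84, -39, -7, 0, -7.2, 0, 85],
    [-125, -59, -15, 0, -10.8, 0, 85],
    [-166, -79, -25, 0, -14.4, 0, 85],
    [-207, -99, -38, 0, -18, 0, 85]
  ]
}}

```text
clock: 1.1
tcp_pos: [0.3953, -0.5408, 0.3312]
orientation: [-0.607, 1.859, -1.86]
contact_force: [1.1, -1.2, -0.9]
grip_width: 0.0851
```

```bash
python3 - <<'E'
from p import *
st();arc(-51,-31,.67,.67,.33,.33)
E
```

```text
t 1.1 tcp [ 0.3953 -0.5408  0.3312] q [ 0.911  0.405 -0.092  1.437  0.038  1.301 -0.123] F [ 1.1 -1.2 -0.9] w 85.1
x,y,z cols [[-0.807, 0.0, 0.59], [-0.59, -0.0, -0.807], [0.0, -1.0, 0.0]]
[-80.0, 1.0, -5.0] [-0.0, -6.8, 0.0]
[-126.0, 1.0, -12.0] [-0.0, -10.8, 0.0]
[-172.0, 1.0, -22.0] [-0.0, -14.8, 0.0]
[-216.0, 1.0, -36.0] [-0.0, -18.8, 0.0]
[-260.0, 1.0, -52.0] [-0.0, -22.8, 0.0]
```

Request:
{"fn": "drive_tool", "kwargs": {
  "series": [
    [-46, 0, -2, 0, -4, 0, 85],
    [-92, 0, -6, 0, -8, 0, 85],
    [-138, 0, -14, 0, -12, 0, 85],
    [-183, 0, -25, 0, -16, 0, 85],
    [-227, 0, -39, 0, -20, 0, 85]
  ]
}}

```text
clock: 1.6
tcp_pos: [0.5568, -0.3739, 0.3312]
orientation: [-0.871, 1.627, -1.628]
contact_force: [-0.5, -0.4, 0.2]
grip_width: 0.0852
```

Request:
{"fn": "drive_tool", "kwargs": {
  "series": [
    [-46, 0, -2, 0, -4, 0, 85],
    [-92, 0, -6, 0, -8, 0, 85],
    [-138, 0, -14, 0, -12, 0, 85],
    [-183, 0, -25, 0, -16, 0, 85],
    [-227, 0, -39, 0, -20, 0, 85]
  ]
}}

```text
clock: 2.1
tcp_pos: [0.6508, -0.1618, 0.3311]
orientation: [-1.088, 1.38, -1.382]
contact_force: [0.8, -0.7, -0.3]
grip_width: 0.0853
```

```bash
python3 - <<'E'
from p import *
st();Rt=Rm(-kz,-kn);go(K+kz*.15,Rt);lin(K+kz*.15,Rt,10)
E
```

```text
t 2.1 tcp [ 0.6508 -0.1618  0.3311] q [ 0.402  0.428 -0.363  1.421  0.154  1.319 -0.206] F [ 0.8 -0.7 -0.3] w 85.3
x,y,z cols [[-0.234, 0.001, 0.972], [-0.972, -0.001, -0.234], [0.0, -1.0, 0.001]]
d [-362.3  142.5  -57.3] w [-34.36 -26.65  -8.37] dist 393.0 ang 44.3
5 step [-72.5  28.5 -11.5] [-6.87 -5.33 -1.67]
10 step [-36.2  14.2  -5.7] [-3.44 -2.67 -0.84]
15 step [-24.2   9.5  -3.8] [-2.29 -1.78 -0.56]
20 step [-18.1   7.1  -2.9] [-1.72 -1.33 -0.42]
25 step [-14.5   5.7  -2.3] [-1.37 -1.07 -0.33]
[-36.0, 14.0, -6.0] [-3.4, -2.7, -0.8]
[-72.0, 28.0, -11.0] [-6.9, -5.3, -1.7]
[-109.0, 43.0, -17.0] [-10.3, -8.0, -2.5]
[-145.0, 57.0, -23.0] [-13.7, -10.7, -3.3]
[-181.0, 71.0, -29.0] [-17.2, -13.3, -4.2]
[-217.0, 85.0, -34.0] [-20.6, -16.0, -5.0]
[-254.0, 100.0, -40.0] [-24.0, -18.7, -5.9]
[-290.0, 114.0, -46.0] [-27.5, -21.3, -6.7]
[-326.0, 128.0, -52.0] [-30.9, -24.0, -7.5]
[-362.0, 142.0, -57.0] [-34.4, -26.7, -8.4]
```

Request:
{"fn": "drive_tool", "kwargs": {
  "series": [
    [-36, 14, -6, -3.4, -2.7, -0.8, 85],
    [-72, 28, -11, -6.9, -5.3, -1.7, 85],
    [-109, 43, -17, -10.3, -8, -2.5, 85],
    [-145, 57, -23, -13.7, -10.7, -3.3, 85],
    [-181, 71, -29, -17.2, -13.3, -4.2, 85]
  ]
}}

```text
clock: 2.6
tcp_pos: [0.6652, 0.0219, 0.2597]
orientation: [-1.462, 1.415, -1.078]
contact_force: [0.5, -0.9, -0.0]
grip_width: 0.0848
```

```bash
python3 - <<'E'
from p import *
st();Rt=Rm(-kz,-kn);lin(K+kz*.15,Rt,5)
E
```

```text
t 2.6 tcp [0.6652 0.0219 0.2597] q [ 0.117  0.657 -0.418  1.261  0.209  1.581 -0.293] F [ 0.5 -0.9 -0. ] w 84.8
x,y,z cols [[0.005, -0.302, 0.953], [-0.999, -0.038, -0.007], [0.038, -0.952, -0.302]]
[-37.0, 11.0, 7.0] [-3.4, -2.7, -0.8]
[-74.0, 23.0, 14.0] [-6.8, -5.3, -1.7]
[-111.0, 34.0, 21.0] [-10.2, -8.0, -2.5]
[-147.0, 45.0, 28.0] [-13.6, -10.6, -3.3]
[-184.0, 57.0, 34.0] [-17.0, -13.3, -4.1]
```

Request:
{"fn": "drive_tool", "kwargs": {
  "series": [
    [-37, 11, 7, -3.4, -2.7, -0.8, 85],
    [-74, 23, 14, -6.8, -5.3, -1.7, 85],
    [-111, 34, 21, -10.2, -8, -2.5, 85],
    [-147, 45, 28, -13.6, -10.6, -3.3, 85],
    [-184, 57, 34, -17, -13.3, -4.1, 85]
  ]
}}

```text
clock: 3.1
tcp_pos: [0.6799, 0.204, 0.1874]
orientation: [-1.799, 1.406, -0.731]
contact_force: [2.0, -0.2, -0.9]
grip_width: 0.0851
```

```bash
python3 - <<'E'
from p import *
st();Rt=Rm(-kz,-kn);go(K+kz*.15,Rt);lin(K+kz*.07,Rt,5)
t=cam("top");s=cam("side")
crop(t,140,130,110,110,5,"pics/e1.png");crop(s,160,130,130,140,4,"pics/e2.png")
E
```

```text
t 3.1 tcp [0.6799 0.204  0.1874] q [-0.184  0.99  -0.41   0.89   0.191  1.908 -0.273] F [ 2.  -0.2 -0.9] w 85.1
x,y,z cols [[0.242, -0.557, 0.794], [-0.97, -0.139, 0.198], [-0.0, -0.819, -0.574]]
d [ 0.2 -0.8 -0.5] w [ 0.05  0.03 -0.01] dist 1.0 ang 0.1
5 step [ 0.  -0.2 -0.1] [ 0.01  0.01 -0.  ]
10 step [ 0.  -0.1 -0.1] [ 0.01  0.   -0.  ]
15 step [ 0.  -0.1 -0. ] [ 0.  0. -0.]
20 step [ 0. -0. -0.] [ 0.  0. -0.]
25 step [ 0. -0. -0.] [ 0.  0. -0.]
[0.0, 16.0, -0.0] [0.0, 0.0, -0.0]
[0.0, 32.0, -0.0] [0.0, 0.0, -0.0]
[0.0, 48.0, -0.0] [0.0, 0.0, -0.0]
[0.0, 63.0, -0.0] [0.0, 0.0, -0.0]
[0.0, 79.0, -0.0] [0.1, 0.0, -0.0]
```

View pics/e1.png

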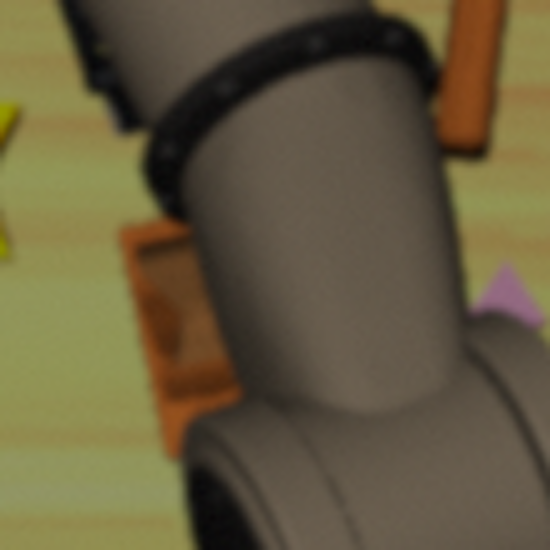

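View pics/e2.png

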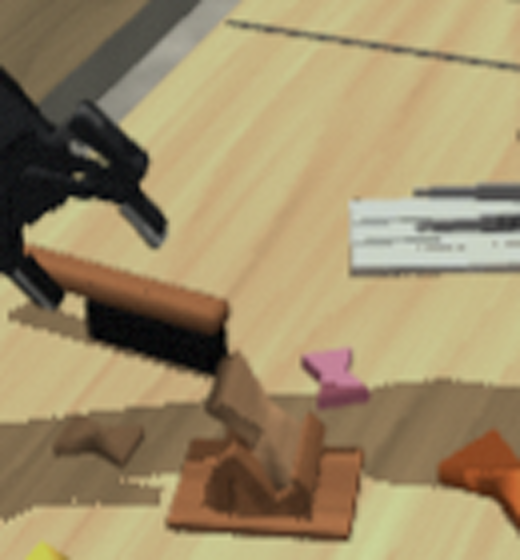

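```bash
python3 - <<'E'
from p import *
s=cam("side")
P=[K+kz*.163+a*kn for a in(-.05,0,.05)]+[K+kz*a for a in(0,.042)]
print(((proj(s,P)-[160,130])*4).round())
E
```

```text
[[ 53. 284.]
 [108. 252.]
 [166. 218.]
 [256. 418.]
 [219. 377.]]
```

Request:
{"fn": "drive_tool", "kwargs": {
  "series": [
    [0, 12, 0, 0, 0, 0, 85],
    [0, 24, 0, 0, 0, 0, 85],
    [0, 36, 0, 0, 0, 0, 85],
    [0, 48, 0, 0, 0, 0, 85],
    [0, 60, 0, 0, 0, 0, 85]
  ]
}}

```text
clock: 3.75
tcp_pos: [0.6443, 0.1977, 0.1353]
orientation: [-1.802, 1.404, -0.727]
contact_force: [0.1, 0.4, 0.9]
grip_width: 0.0848
```

```bash
python3 - <<'E'
from p import *
st();Rt=Rm(-kz,-kn);go(K+kz*.09,Rt);lin(K+kz*.07,Rt,5)
s=cam("side")
crop(s,180,170,90,90,6,"pics/e3.png")
E
```

```text
t 3.75 tcp [0.6443 0.1977 0.1353] q [-0.158  0.967 -0.422  1.068  0.193  1.764 -0.291] F [0.1 0.4 0.9] w 84.8
x,y,z cols [[0.245, -0.559, 0.792], [-0.969, -0.14, 0.201], [-0.001, -0.817, -0.576]]
d [ 2.7 -4.1 -0.9] w [0.19 0.22 0.07] dist 5.0 ang 0.3
5 step [ 0.5 -0.8 -0.2] [0.04 0.04 0.01]
10 step [ 0.3 -0.4 -0.1] [0.02 0.02 0.01]
15 step [ 0.2 -0.3 -0.1] [0.01 0.01 0.  ]
20 step [ 0.1 -0.2 -0. ] [0.01 0.01 0.  ]
25 step [ 0.1 -0.2 -0. ] [0.01 0.01 0.  ]
[1.0, 3.0, -0.0] [0.0, 0.0, 0.0]
[1.0, 6.0, -0.0] [0.1, 0.1, 0.0]
[2.0, 10.0, -0.0] [0.1, 0.1, 0.0]
[2.0, 13.0, -1.0] [0.2, 0.2, 0.1]
[3.0, 16.0, -1.0] [0.2, 0.2, 0.1]
```

View pics/e3.png

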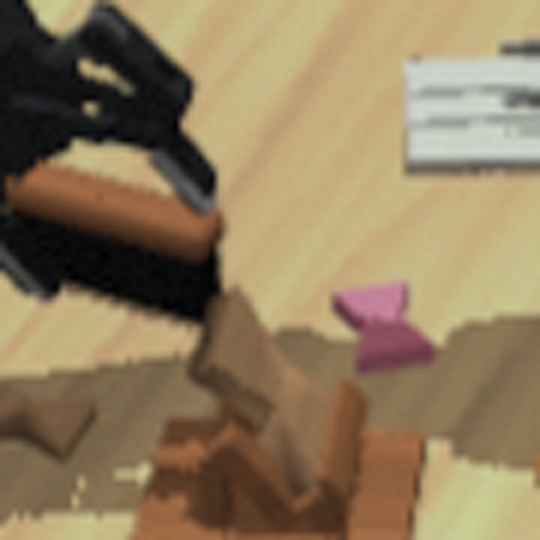

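Request:
{"fn": "drive_tool", "kwargs": {
  "series": [
    [2, 9, 0, 0.1, 0.1, 0, 85],
    [3, 18, -1, 0.2, 0.2, 0.1, 85],
    [3, 27, -1, 0.2, 0.2, 0.1, 85],
    [3, 36, -1, 0.2, 0.2, 0.1, 85],
    [3, 44, -1, 0.2, 0.2, 0.1, 85]
  ]
}}

```text
clock: 4.3
tcp_pos: [0.6177, 0.1878, 0.0978]
orientation: [-1.801, 1.407, -0.729]
contact_force: [0.7, -0.6, -0.3]
grip_width: 0.0847
```

```bash
python3 - <<'E'
from p import *
st();Rt=Rm(-kz,-kn);go(K+kz*.012,Rt);lin(K+kz*.012,Rt,5)
s=cam("side")
crop(s,180,170,90,90,6,"pics/e4.png")
E
```

```text
t 4.3 tcp [0.6177 0.1878 0.0978] q [-0.137  0.956 -0.427  1.187  0.198  1.662 -0.302] F [ 0.7 -0.6 -0.3] w 84.7
x,y,z cols [[0.242, -0.559, 0.793], [-0.97, -0.139, 0.198], [-0.0, -0.817, -0.576]]
d [-0.5 26.9  0.8] w [0.18 0.03 0.01] dist 27.0 ang 0.2
5 step [-0.1  5.4  0.2] [0.04 0.01 0.  ]
10 step [-0.1  2.7  0.1] [0.02 0.   0.  ]
15 step [-0.   1.8  0.1] [0.01 0.   0.  ]
20 step [-0.   1.3  0. ] [0.01 0.   0.  ]
25 step [-0.   1.1  0. ] [0.01 0.   0.  ]
[-0.0, 5.0, 0.0] [0.0, 0.0, 0.0]
[-0.0, 11.0, 0.0] [0.1, 0.0, 0.0]
[-0.0, 16.0, 0.0] [0.1, 0.0, 0.0]
[-0.0, 22.0, 1.0] [0.1, 0.0, 0.0]
[-1.0, 27.0, 1.0] [0.2, 0.0, 0.0]
```

View pics/e4.png

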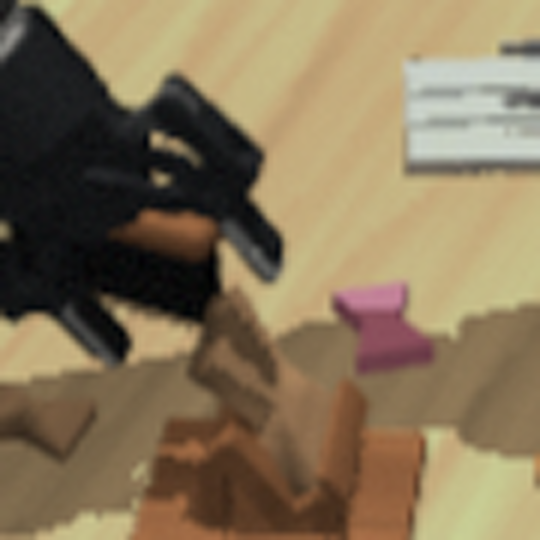

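Request:
{"fn": "drive_tool", "kwargs": {
  "series": [
    [0, 6, 0, 0, 0, 0, 85],
    [0, 12, 0, 0.1, 0, 0, 85],
    [0, 18, 0, 0.1, 0, 0, 85],
    [0, 23, 1, 0.1, 0, 0, 85],
    [0, 27, 1, 0.2, 0, 0, 85]
  ]
}}

```text
clock: 4.85
tcp_pos: [0.6022, 0.1838, 0.0737]
orientation: [-1.8, 1.406, -0.73]
contact_force: [-0.4, 0.3, -0.1]
grip_width: 0.0849
```

```bash
python3 - <<'E'
from p import *
st();Rt=Rm(-kz,-kn);go(K+kz*.012,Rt)
s=cam("side")
crop(s,180,170,90,90,6,"pics/e5.png")
E
```

```text
t 4.85 tcp [0.6022 0.1838 0.0737] q [-0.128  0.957 -0.429  1.249  0.204  1.601 -0.309] F [-0.4  0.3 -0.1] w 84.9
x,y,z cols [[0.242, -0.558, 0.794], [-0.97, -0.139, 0.198], [0.0, -0.818, -0.575]]
d [-0.6 -2.   0. ] w [0.1  0.04 0.04] dist 2.0 ang 0.1
5 step [-0.1 -0.4  0. ] [0.02 0.01 0.01]
10 step [-0.1 -0.2  0. ] [0.01 0.   0.  ]
15 step [-0.  -0.1  0. ] [0.01 0.   0.  ]
20 step [-0.  -0.1  0. ] [0. 0. 0.]
25 step [-0.  -0.1  0. ] [0. 0. 0.]
```

View pics/e5.png

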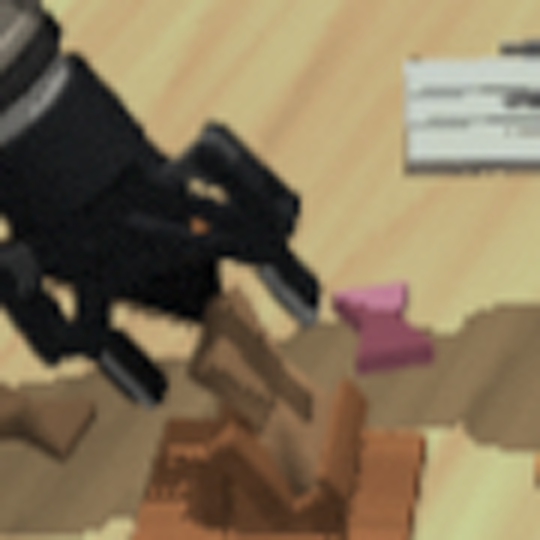

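Request:
{"fn": "drive_tool", "kwargs": {
  "series": [
    [0, -1, 0, 0, 0, 0, 50],
    [0, -1, 0, 0, 0, 0, 35],
    [0, -1, 0, 0, 0, 0, 26],
    [0, -1, 0, 0, 0, 0, 22],
    [0, -1, 0, 0, 0, 0, 20]
  ],
  "squeeze": 30
}}

```text
clock: 5.4
tcp_pos: [0.6024, 0.1838, 0.0743]
orientation: [-1.801, 1.406, -0.73]
contact_force: [0.6, 0.6, 0.1]
grip_width: 0.0202
```

Request:
{"fn": "drive_tool", "kwargs": {
  "series": [
    [0, 0, 0, 0, 0, 0, 18],
    [0, 0, 0, 0, 0, 0, 16],
    [0, 0, 0, 0, 0, 0, 12],
    [0, 0, 0, 0, 0, 0, 10],
    [0, 0, 0, 0, 0, 0, 10]
  ],
  "squeeze": 40
}}

```text
clock: 5.9
tcp_pos: [0.6021, 0.1838, 0.0746]
orientation: [-1.801, 1.406, -0.73]
contact_force: [-2.8, -0.9, 5.3]
grip_width: 0.0176
```

```bash
python3 - <<'E'
from p import *
st();
s=cam("side")
crop(s,180,170,90,90,6,"pics/e6.png")
E
```

```text
t 5.9 tcp [0.6021 0.1838 0.0746] q [-0.129  0.957 -0.429  1.248  0.203  1.603 -0.309] F [-2.8 -0.9  5.3] w 17.6
x,y,z cols [[0.243, -0.559, 0.793], [-0.97, -0.14, 0.198], [0.0, -0.817, -0.576]]
```

View pics/e6.png

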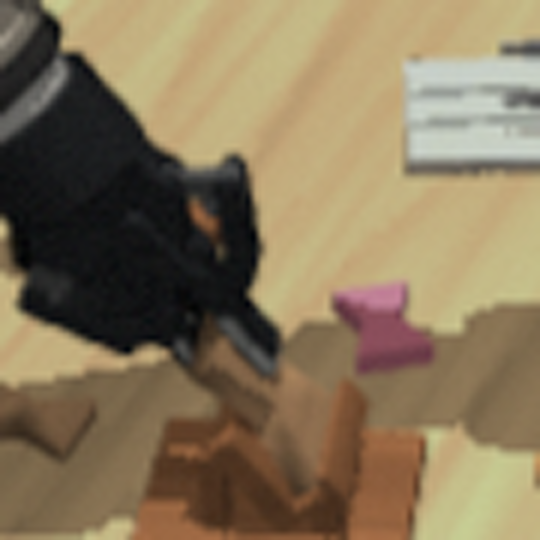

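Request:
{"fn": "drive_tool", "kwargs": {
  "series": [
    [0, -8, 0, 0, 0, 0, 10],
    [0, -18, 0, 0, 0, 0, 10],
    [0, -30, 0, 0, 0, 0, 10],
    [0, -43, 0, 0, 0, 0, 10],
    [0, -55, 0, 0, 0, 0, 10]
  ]
}}

```text
clock: 6.45
tcp_pos: [0.6341, 0.1919, 0.1206]
orientation: [-1.8, 1.405, -0.731]
contact_force: [-0.2, 0.3, -0.9]
grip_width: 0.0175
```

Request:
{"fn": "drive_tool", "kwargs": {
  "series": [
    [0, -12, 0, 0, 0, 0, 10],
    [0, -25, 0, 0, 0, 0, 10],
    [0, -38, 0, 0, 0, 0, 10],
    [0, -50, 0, 0, 0, 0, 10],
    [0, -60, 0, 0, 0, 0, 10]
  ]
}}

```text
clock: 6.95
tcp_pos: [0.6689, 0.2006, 0.1709]
orientation: [-1.797, 1.404, -0.732]
contact_force: [0.3, -0.5, -0.6]
grip_width: 0.0176
```

```bash
python3 - <<'E'
from p import *
st();
s=cam("side","pics/f1.png")
a=np.radians(14)
lin([.62,.10,.30],down(10),10)
E
```

```text
t 6.95 tcp [0.6689 0.2006 0.1709] q [-0.175  0.977 -0.409  0.955  0.188  1.855 -0.276] F [ 0.3 -0.5 -0.6] w 17.6
x,y,z cols [[0.242, -0.555, 0.796], [-0.97, -0.138, 0.199], [-0.0, -0.82, -0.572]]
[9.0, -6.0, -13.0] [3.5, 0.4, 0.1]
[17.0, -13.0, -27.0] [7.0, 0.8, 0.2]
[26.0, -19.0, -40.0] [10.4, 1.2, 0.4]
[34.0, -25.0, -53.0] [13.9, 1.6, 0.5]
[43.0, -32.0, -66.0] [17.4, 1.9, 0.6]
[52.0, -38.0, -80.0] [20.9, 2.3, 0.7]
[60.0, -45.0, -93.0] [24.4, 2.7, 0.8]
[69.0, -51.0, -106.0] [27.8, 3.1, 0.9]
[77.0, -57.0, -119.0] [31.3, 3.5, 1.1]
[86.0, -64.0, -133.0] [34.8, 3.9, 1.2]
```

View pics/f1.png

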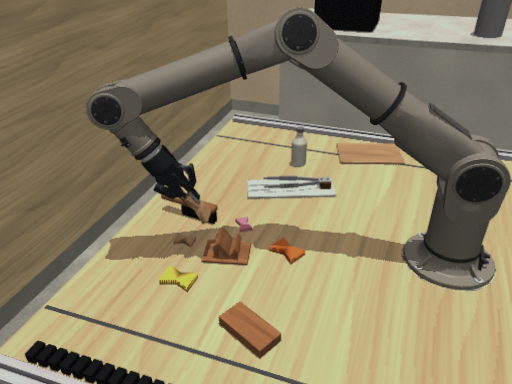

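Request:
{"fn": "drive_tool", "kwargs": {
  "series": [
    [9, -6, -13, 3.5, 0.4, 0.1, 10],
    [17, -13, -27, 7, 0.8, 0.2, 10],
    [26, -19, -40, 10.4, 1.2, 0.4, 10],
    [34, -25, -53, 13.9, 1.6, 0.5, 10],
    [43, -32, -66, 17.4, 1.9, 0.6, 10]
  ]
}}

```text
clock: 7.5
tcp_pos: [0.6452, 0.1503, 0.2367]
orientation: [-1.542, 1.244, -0.922]
contact_force: [0.2, 0.1, -0.5]
grip_width: 0.0172
```

```bash
python3 - <<'E'
from p import *
st();
lin([.62,.08,.30],down(6),5)
E
```

```text
t 7.5 tcp [0.6452 0.1503 0.2367] q [-0.046  0.667 -0.447  1.301  0.206  1.526 -0.278] F [ 0.2  0.1 -0.5] w 17.2
x,y,z cols [[0.208, -0.289, 0.935], [-0.978, -0.066, 0.198], [0.004, -0.955, -0.296]]
[13.0, -10.0, -11.0] [3.4, 1.2, 0.2]
[26.0, -19.0, -22.0] [6.9, 2.4, 0.5]
[38.0, -29.0, -34.0] [10.3, 3.6, 0.7]
[51.0, -39.0, -45.0] [13.7, 4.7, 0.9]
[64.0, -49.0, -56.0] [17.2, 5.9, 1.2]
```

Request:
{"fn": "drive_tool", "kwargs": {
  "series": [
    [13, -10, -11, 3.4, 1.2, 0.2, 10],
    [26, -19, -22, 6.9, 2.4, 0.5, 10],
    [38, -29, -34, 10.3, 3.6, 0.7, 10],
    [51, -39, -45, 13.7, 4.7, 0.9, 10],
    [64, -49, -56, 17.2, 5.9, 1.2, 10]
  ]
}}

```text
clock: 8.0
tcp_pos: [0.6204, 0.0793, 0.3014]
orientation: [-1.253, 1.13, -1.133]
contact_force: [0.2, -0.3, -0.3]
grip_width: 0.0176
```

```bash
python3 - <<'E'
from p import *
st();
ks=so+.065*sx; print(ks)
lin([*ks[:2],.24],down(-68.2),15)
E
```

```text
t 8.0 tcp [0.6204 0.0793 0.3014] q [ 0.118  0.377 -0.461  1.574  0.175  1.228 -0.269] F [ 0.2 -0.3 -0.3] w 17.6
x,y,z cols [[0.104, 0.004, 0.995], [-0.995, 0.001, 0.104], [-0.001, -1.0, 0.004]]
[ 0.6040525 -0.173659   0.       ]
[17.0, 4.0, -3.0] [-0.0, 4.9, -0.0]
[33.0, 8.0, -6.0] [-0.0, 9.9, -0.0]
[50.0, 12.0, -9.0] [-0.0, 14.8, -0.0]
[67.0, 16.0, -11.0] [-0.0, 19.8, -0.0]
[83.0, 20.0, -14.0] [-0.1, 24.7, -0.1]
[100.0, 24.0, -17.0] [-0.1, 29.7, -0.1]
[117.0, 28.0, -20.0] [-0.1, 34.6, -0.1]
[133.0, 33.0, -23.0] [-0.1, 39.6, -0.1]
[150.0, 37.0, -26.0] [-0.1, 44.5, -0.1]
[167.0, 41.0, -29.0] [-0.1, 49.5, -0.1]
[183.0, 45.0, -31.0] [-0.1, 54.4, -0.1]
[200.0, 49.0, -34.0] [-0.1, 59.3, -0.1]
[217.0, 53.0, -37.0] [-0.1, 64.3, -0.2]
[233.0, 57.0, -40.0] [-0.1, 69.2, -0.2]
[250.0, 61.0, -43.0] [-0.2, 74.2, -0.2]
```

Request:
{"fn": "drive_tool", "kwargs": {
  "series": [
    [20, 4, -3, 0, 6, 0, 10],
    [40, 8, -6, 0, 12, 0, 10],
    [60, 13, -9, 0, 18, 0, 10],
    [80, 18, -12, 0, 24, 0, 10],
    [100, 24, -17, 0, 30, 0, 10]
  ]
}}

```text
clock: 8.5
tcp_pos: [0.6142, -0.0226, 0.2776]
orientation: [-0.973, 1.511, -1.514]
contact_force: [0.9, -0.2, -0.4]
grip_width: 0.0174
```

```bash
python3 - <<'E'
from p import *
st();
ks=so+.065*sx
lin([*ks[:2],.22],down(-68.2),10)
E
```

```text
t 8.5 tcp [ 0.6142 -0.0226  0.2776] q [ 0.19   0.358 -0.331  1.638  0.124  1.161 -0.595] F [ 0.9 -0.2 -0.4] w 17.4
x,y,z cols [[-0.411, 0.005, 0.912], [-0.912, 0.001, -0.411], [-0.003, -1.0, 0.004]]
[14.0, 6.0, 5.0] [-0.0, 4.4, -0.0]
[28.0, 11.0, 11.0] [-0.0, 8.8, -0.1]
[43.0, 17.0, 16.0] [-0.0, 13.2, -0.1]
[57.0, 23.0, 21.0] [-0.1, 17.6, -0.1]
[71.0, 29.0, 26.0] [-0.1, 22.0, -0.1]
[85.0, 34.0, 32.0] [-0.1, 26.4, -0.2]
[99.0, 40.0, 37.0] [-0.1, 30.8, -0.2]
[114.0, 46.0, 42.0] [-0.1, 35.2, -0.2]
[128.0, 52.0, 47.0] [-0.1, 39.5, -0.2]
[142.0, 57.0, 53.0] [-0.1, 43.9, -0.3]
```

Request:
{"fn": "drive_tool", "kwargs": {
  "series": [
    [14, 4, 5, 0, 4.4, 0, 10],
    [28, 8, 11, 0, 8.8, 0, 10],
    [43, 12, 16, 0, 13.2, 0, 10],
    [57, 16, 21, -0.1, 17.6, -0.1, 10],
    [71, 20, 26, -0.1, 22, -0.1, 10]
  ]
}}

```text
clock: 9.0
tcp_pos: [0.609, -0.0985, 0.2576]
orientation: [-0.707, 1.775, -1.776]
contact_force: [0.1, 0.2, -1.5]
grip_width: 0.0173
```

```bash
python3 - <<'E'
from p import *
st();
ks=so+.065*sx
lin([*ks[:2],.22],down(-68.2),5)
E
```

```text
t 9.0 tcp [ 0.609  -0.0985  0.2576] q [ 0.237  0.369 -0.232  1.661  0.092  1.119 -0.83 ] F [ 0.1  0.2 -1.5] w 17.3
x,y,z cols [[-0.725, 0.003, 0.689], [-0.689, 0.001, -0.725], [-0.003, -1.0, 0.001]]
[11.0, 8.0, 10.0] [-0.0, 4.4, -0.0]
[22.0, 15.0, 20.0] [-0.0, 8.7, -0.1]
[33.0, 23.0, 31.0] [-0.0, 13.1, -0.1]
[44.0, 30.0, 41.0] [-0.0, 17.4, -0.1]
[55.0, 38.0, 51.0] [-0.1, 21.8, -0.2]
```

Request:
{"fn": "drive_tool", "kwargs": {
  "series": [
    [11, 8, 10, 0, 4.4, 0, 10],
    [22, 15, 20, 0, 8.7, -0.1, 10],
    [33, 23, 31, 0, 13.1, -0.1, 10],
    [44, 30, 41, 0, 17.4, -0.1, 10],
    [55, 38, 51, -0.1, 21.8, -0.2, 10]
  ]
}}

```text
clock: 9.5
tcp_pos: [0.6046, -0.1739, 0.2197]
orientation: [-0.385, 2.015, -2.015]
contact_force: [0.1, -0.2, -1.0]
grip_width: 0.0174
```

```bash
python3 - <<'E'
from p import *
st();
ks=so+.065*sx
go([*ks[:2],.15],down(-68.2))
t=cam("top");s=cam("side")
crop(t,270,130,130,150,4,"pics/g1.png");crop(s,220,90,110,110,6,"pics/g2.png")
E
```

```text
t 9.5 tcp [ 0.6046 -0.1739  0.2197] q [ 0.279  0.417 -0.13   1.676  0.06   1.053 -1.064] F [ 0.1 -0.2 -1. ] w 17.4
x,y,z cols [[-0.93, -0.0, 0.368], [-0.368, 0.0, -0.93], [0.0, -1.0, -0.0]]
d [ 0.4 69.7 -0.4] w [ 0.01 -0.2   0.  ] dist 70.0 ang 0.2
5 step [ 0.1 13.9 -0.1] [ 0.   -0.04  0.  ]
10 step [ 0.  7. -0.] [ 0.   -0.02  0.  ]
15 step [ 0.   4.6 -0. ] [ 0.   -0.01  0.  ]
20 step [ 0.   3.5 -0. ] [ 0.   -0.01  0.  ]
25 step [ 0.   2.8 -0. ] [ 0.   -0.01  0.  ]
```

View pics/g1.png

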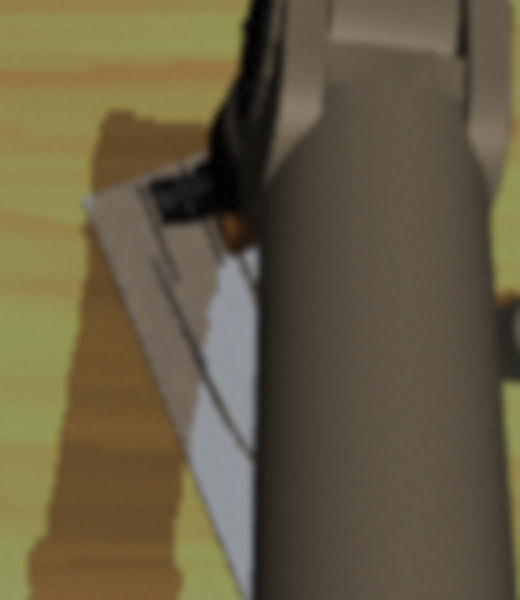

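View pics/g2.png

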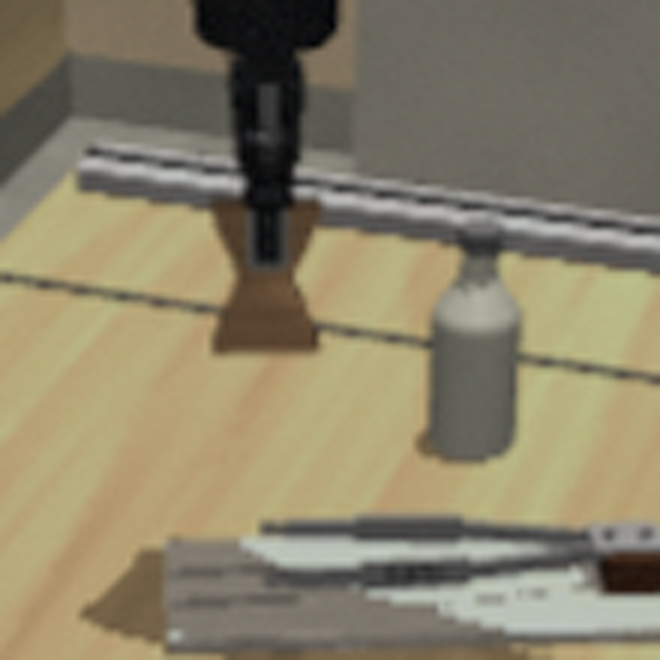

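```bash
cat >> p.py <<'E'
def vplane(d,uv,p0,n):
    o,v=ray(d,uv); return o+v*(np.dot(p0-o,n)/np.dot(v,n))
E
python3 - <<'E'
from p import *
s=cam("side"); o=r.get_obs(); tcp=o["tcp_pos"]
x0,y0,w,h=220,90,110,110;F=6
im=cv2.resize(s["frame"][y0:y0+h,x0:x0+w],None,fx=F,fy=F,interpolation=cv2.INTER_CUBIC)
hsv=cv2.cvtColor(im,cv2.COLOR_BGR2HSV).astype(int)
m=((hsv[...,0]<19)&(hsv[...,1]>90)&(hsv[...,2]<150)); m[:190]=0;m[370:]=0;m[:,:190]=0;m[:,340:]=0
ys,xs=np.where(m)
print("bbox",xs.min(),xs.max(),ys.min(),ys.max())
for yy in range(196,362,6):
    q=xs[ys==yy]; print(yy,(q.min(),q.max()) if len(q) else None,end=" ")
cv2.imwrite("pics/m5.png",m.astype(np.uint8)*255)
for n,p in(("TL",(212,200)),("TR",(320,202)),("BL",(212,352)),("BR",(320,350)),("tip",(265,267))):
    P=vplane(s,(x0+(p[0]+.5)/F-.5,y0+(p[1]+.5)/F-.5),tcp+.009*sy,sy)-tcp
    print(n,(np.array([P@sx,P@sy,P[2]])*1000).round(1))
E
```

```text
bbox 211 317 202 354
196 None 202 (np.int64(224), np.int64(292)) 208 (np.int64(211), np.int64(317)) 214 (np.int64(213), np.int64(316)) 220 (np.int64(215), np.int64(315)) 226 (np.int64(218), np.int64(313)) 232 (np.int64(220), np.int64(310)) 238 (np.int64(219), np.int64(306)) 244 (np.int64(222), np.int64(305)) 250 (np.int64(225), np.int64(303)) 256 (np.int64(229), np.int64(300)) 262 (np.int64(233), np.int64(297)) 268 (np.int64(236), np.int64(293)) 274 (np.int64(238), np.int64(291)) 280 (np.int64(234), np.int64(292)) 286 (np.int64(231), np.int64(294)) 292 (np.int64(228), np.int64(295)) 298 (np.int64(225), np.int64(300)) 304 (np.int64(221), np.int64(305)) 310 (np.int64(224), np.int64(307)) 316 (np.int64(214), np.int64(311)) 322 (np.int64(215), np.int64(311)) 328 (np.int64(214), np.int64(312)) 334 (np.int64(214), np.int64(315)) 340 (np.int64(213), np.int64(316)) 346 (np.int64(212), np.int64(316)) 352 (np.int64(215), np.int64(301)) 358 None TL [27.5  9.  37.8]
TR [-29.8   9.   35.4]
BL [ 28.3   9.  -52. ]
BR [-30.9   9.  -52.2]
tip [-0.6  9.  -1.7]
```

View pics/m5.png

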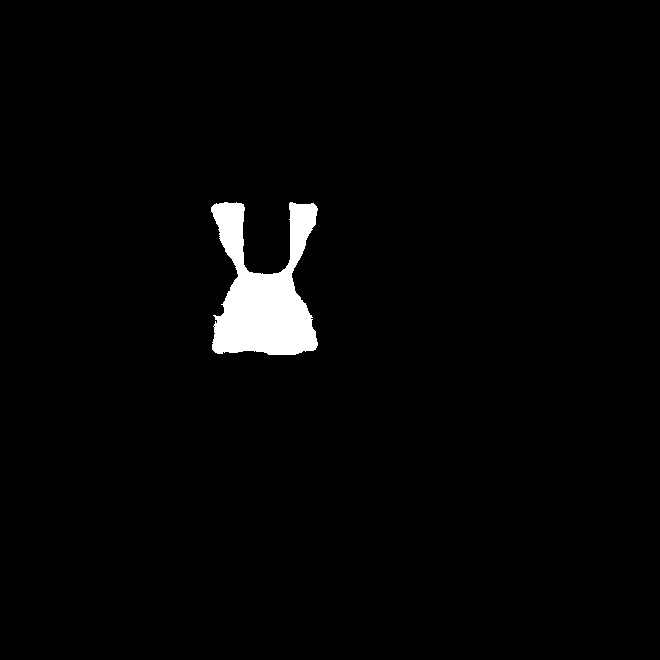

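Request:
{"fn": "drive_tool", "kwargs": {
  "series": [
    [0, 15, 0, 0, -0.2, 0, 10],
    [0, 31, 0, 0, -0.2, 0, 10],
    [0, 48, 0, 0, -0.2, 0, 10],
    [0, 64, 0, 0, -0.2, 0, 10],
    [0, 80, 0, 0, -0.2, 0, 10]
  ]
}}

```text
clock: 10.15
tcp_pos: [0.6041, -0.1725, 0.1381]
orientation: [-0.395, 2.011, -2.009]
contact_force: [0.2, -0.0, -0.8]
grip_width: 0.0173
```

Request:
{"fn": "drive_tool", "kwargs": {
  "series": [
    [0, 15, 0, 0, 0, 0, 10],
    [0, 30, 0, 0, 0, 0, 10],
    [0, 42, 0, 0, 0, 0, 10],
    [0, 52, 0, 0, 0, 0, 10],
    [0, 59, 0, 0, 0, 0, 10]
  ]
}}

```text
clock: 10.65
tcp_pos: [0.6038, -0.1723, 0.0782]
orientation: [-0.396, 2.011, -2.008]
contact_force: [-0.4, -0.5, -0.9]
grip_width: 0.0171
```

```bash
python3 - <<'E'
from p import *
st();
ks=so+.065*sx
go([*ks[:2],.062],down(-68.2))
t=cam("top");s=cam("side")
crop(t,270,130,130,150,4,"pics/h1.png");crop(s,225,130,115,80,6,"pics/h2.png")
E
```

```text
t 10.65 tcp [ 0.6038 -0.1723  0.0782] q [ 0.27   0.577 -0.124  1.783  0.094  0.789 -1.084] F [-0.4 -0.5 -0.9] w 17.1
x,y,z cols [[-0.926, -0.002, 0.378], [-0.378, 0.001, -0.926], [0.001, -1.0, -0.002]]
d [ 0.3 16.2  1.4] w [0.1  0.38 0.08] dist 16.0 ang 0.4
5 step [0.1 3.2 0.3] [0.02 0.08 0.02]
10 step [0.  1.6 0.1] [0.01 0.04 0.01]
15 step [0.  1.1 0.1] [0.01 0.03 0.01]
20 step [0.  0.8 0.1] [0.01 0.02 0.  ]
25 step [0.  0.6 0.1] [0.   0.02 0.  ]
```

View pics/h1.png

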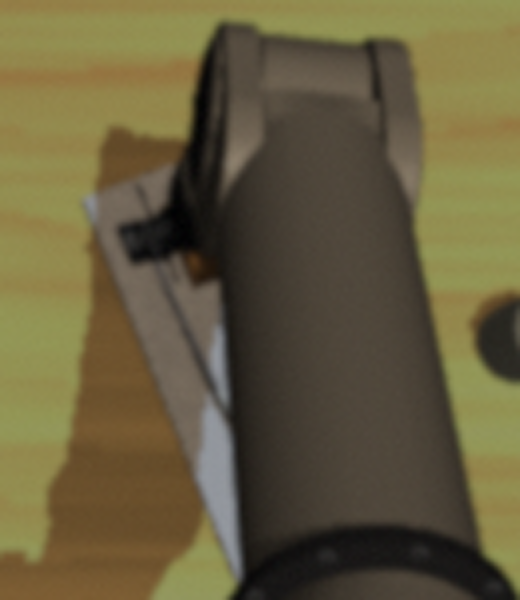

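View pics/h2.png

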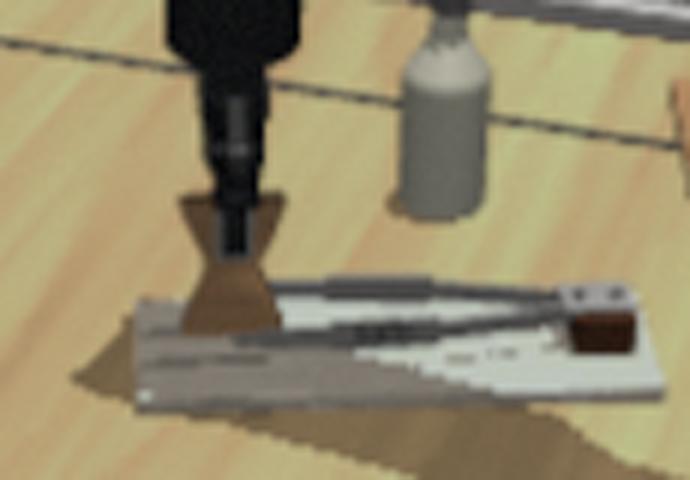

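Request:
{"fn": "drive_tool", "kwargs": {
  "series": [
    [0, 3, 1, 0.1, 0.4, 0.1, 10],
    [0, 6, 1.4, 0.1, 0.4, 0.1, 10],
    [0, 9, 1.4, 0.1, 0.4, 0.1, 10],
    [0, 11, 1.4, 0.1, 0.4, 0.1, 10],
    [0, 12, 1.4, 0.1, 0.4, 0.1, 10]
  ]
}}

```text
clock: 11.25
tcp_pos: [0.6039, -0.1736, 0.066]
orientation: [-0.388, 2.014, -2.013]
contact_force: [-0.2, 0.7, -1.4]
grip_width: 0.0178
```

Request:
{"fn": "drive_tool", "kwargs": {
  "series": [
    [0, 0.5, 0, 0, 0, 0, 10],
    [0, 1, 0, 0, 0, 0, 10],
    [0, 1.5, 0, 0, 0, 0, 10],
    [0, 2, 0, 0, 0, 0, 10],
    [0, 2, 0, 0, 0, 0, 10]
  ]
}}

```text
clock: 11.75
tcp_pos: [0.6039, -0.1736, 0.064]
orientation: [-0.388, 2.014, -2.013]
contact_force: [-0.8, -1.0, -1.5]
grip_width: 0.0176
```

```bash
python3 - <<'E'
from p import *
st();
ks=so+.065*sx
go([*ks[:2],.062],down(-68.2))
s=cam("side")
crop(s,225,130,115,80,6,"pics/h3.png")
E
```

```text
t 11.75 tcp [ 0.6039 -0.1736  0.064 ] q [ 0.269  0.596 -0.119  1.79   0.097  0.762 -1.091] F [-0.8 -1.  -1.5] w 17.6
x,y,z cols [[-0.929, -0.001, 0.371], [-0.371, 0.0, -0.929], [0.001, -1.0, -0.001]]
d [-0.2  2.   0.1] w [ 0.03 -0.03  0.04] dist 2.0 ang 0.1
5 step [-0.   0.4  0. ] [ 0.01 -0.01  0.01]
10 step [-0.   0.2  0. ] [ 0. -0.  0.]
15 step [-0.   0.1  0. ] [ 0. -0.  0.]
20 step [-0.   0.1  0. ] [ 0. -0.  0.]
25 step [-0.   0.1  0. ] [ 0. -0.  0.]
```

View pics/h3.png

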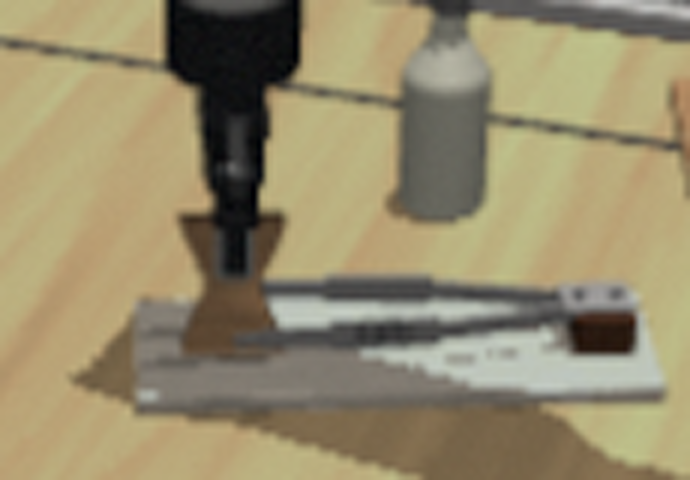

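Request:
{"fn": "drive_tool", "kwargs": {
  "series": [
    [0, 0.4, 0, 0, 0, 0, 10],
    [0, 0.8, 0, 0, 0, 0, 10],
    [0, 1.2, 0, 0, 0, 0, 10],
    [0, 1.6, 0, 0, 0, 0, 10],
    [0, 1.6, 0, 0, 0, 0, 10]
  ]
}}

```text
clock: 12.3
tcp_pos: [0.6039, -0.1736, 0.0629]
orientation: [-0.388, 2.014, -2.013]
contact_force: [-1.5, 1.7, 4.5]
grip_width: 0.0174
```

Request:
{"fn": "drive_tool", "kwargs": {
  "series": [
    [0, 0.3, 0, 0, 0, 0, 10],
    [0, 0.6, 0, 0, 0, 0, 10],
    [0, 0.9, 0, 0, 0, 0, 10],
    [0, 0.9, 0, 0, 0, 0, 10]
  ]
}}

```text
clock: 12.7
tcp_pos: [0.604, -0.1736, 0.0629]
orientation: [-0.388, 2.014, -2.014]
contact_force: [-3.5, 0.7, 9.4]
grip_width: 0.0175
```

Request:
{"fn": "drive_tool", "kwargs": {
  "series": [
    [0, 0, 0, 0, 0, 0, 18],
    [0, 0, 0, 0, 0, 0, 20],
    [0, 0, 0, 0, 0, 0, 23],
    [0, 0, 0, 0, 0, 0, 28],
    [0, 0, 0, 0, 0, 0, 34]
  ],
  "squeeze": 20
}}

```text
clock: 13.2
tcp_pos: [0.6039, -0.1736, 0.0627]
orientation: [-0.388, 2.014, -2.014]
contact_force: [0.2, 0.1, 0.4]
grip_width: 0.0337
```

```bash
python3 - <<'E'
from p import *
st();
s=cam("side")
crop(s,225,130,115,80,6,"pics/h4.png")
E
```

```text
t 13.2 tcp [ 0.6039 -0.1736  0.0627] q [ 0.268  0.598 -0.119  1.791  0.097  0.759 -1.092] F [0.2 0.1 0.4] w 33.7
x,y,z cols [[-0.929, -0.001, 0.371], [-0.371, 0.0, -0.929], [0.001, -1.0, -0.001]]
```

View pics/h4.png

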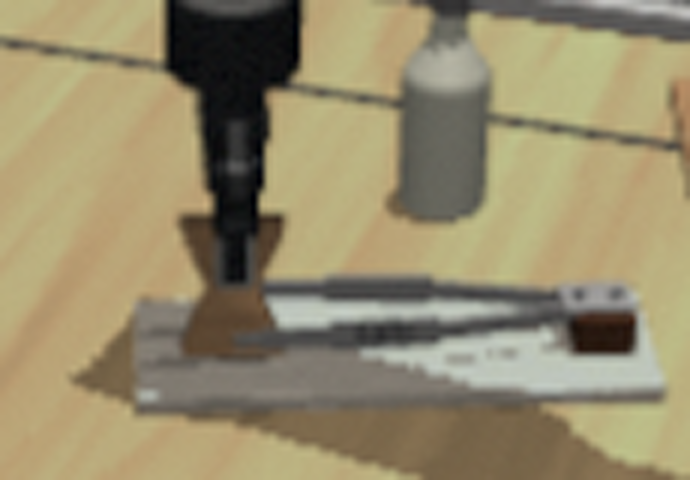

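Request:
{"fn": "drive_tool", "kwargs": {
  "series": [
    [0, 0, 0, 0, 0, 0, 44],
    [0, -8, 0, 0, 0, 0, 48],
    [0, -20, 0, 0, 0, 0, 50],
    [0, -40, 0, 0, 0, 0, 50],
    [0, -65, 0, 0, 0, 0, 55]
  ]
}}

```text
clock: 13.75
tcp_pos: [0.6036, -0.1735, 0.1288]
orientation: [-0.389, 2.015, -2.013]
contact_force: [0.1, 0.3, 0.9]
grip_width: 0.0552
```

```bash
python3 - <<'E'
from p import *
st();
pm=so-.02*sx
lin([*pm[:2],.17],down(-68.2),5)
E
```

```text
t 13.75 tcp [ 0.6036 -0.1735  0.1288] q [ 0.275  0.513 -0.127  1.754  0.08   0.881 -1.078] F [0.1 0.3 0.9] w 55.2
x,y,z cols [[-0.929, -0.002, 0.371], [-0.371, 0.0, -0.929], [0.001, -1.0, -0.001]]
[17.0, -8.0, 0.0] [0.0, -0.0, 0.0]
[34.0, -16.0, 0.0] [0.0, -0.0, 0.0]
[51.0, -25.0, 0.0] [0.0, -0.0, 0.0]
[68.0, -33.0, 0.0] [0.0, -0.0, 0.1]
[85.0, -41.0, 0.0] [0.1, -0.0, 0.1]
```

Request:
{"fn": "drive_tool", "kwargs": {
  "series": [
    [5, -20, 0, 0, 0, 0, 70],
    [25, -36, 0, 0, 0, 0, 75],
    [45, -41, 0, 0, 0, 0, 75],
    [65, -41, 0, 0, 0, 0, 75],
    [85, -41, 0, 0, 0, 0, 75]
  ]
}}

```text
clock: 14.25
tcp_pos: [0.5245, -0.2055, 0.1715]
orientation: [-0.386, 2.013, -2.014]
contact_force: [0.0, 0.3, 0.0]
grip_width: 0.0747
```

```bash
python3 - <<'E'
from p import *
st();
pm=so-.02*sx
go([*pm[:2],.06],down(-68.2))
s=cam("side");t=cam("top")
crop(s,225,130,115,80,6,"pics/i1.png")
crop(t,270,130,130,150,4,"pics/i2.png")
E
```

```text
t 14.25 tcp [ 0.5245 -0.2055  0.1715] q [ 0.365  0.365 -0.128  1.879  0.058  0.901 -0.981] F [0.  0.3 0. ] w 74.7
x,y,z cols [[-0.929, 0.001, 0.371], [-0.371, -0.0, -0.929], [-0.0, -1.0, 0.001]]
d [-6.000e-01  1.115e+02 -1.000e-01] w [-0.03 -0.04 -0.03] dist 112.0 ang 0.1
5 step [-0.1 22.3 -0. ] [-0.01 -0.01 -0.01]
10 step [-0.1 11.2 -0. ] [-0. -0. -0.]
15 step [-0.   7.4 -0. ] [-0. -0. -0.]
20 step [-0.   5.6 -0. ] [-0. -0. -0.]
25 step [-0.   4.5 -0. ] [-0. -0. -0.]
```

View pics/i1.png

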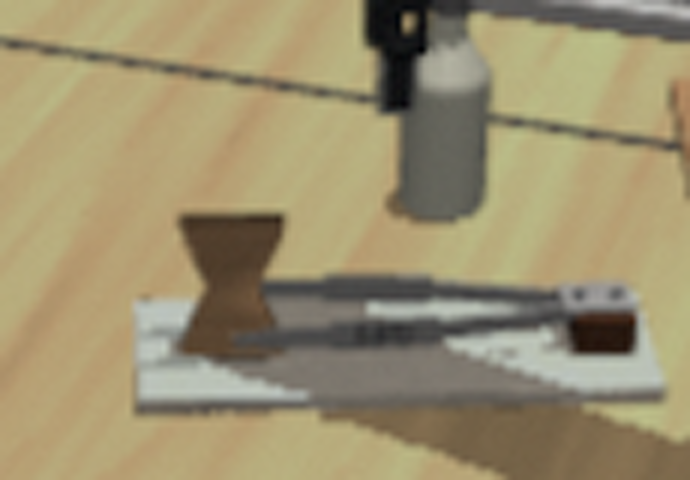

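View pics/i2.png

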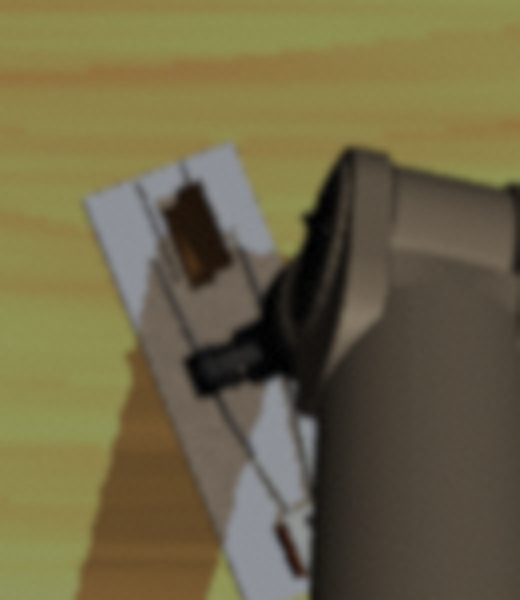

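```bash
python3 - <<'E'
from p import *
t=cam("top")
x0,y0,w,h=300,165,40,45;F=8
im=cv2.resize(t["frame"][y0:y0+h,x0:x0+w],None,fx=F,fy=F,interpolation=cv2.INTER_CUBIC)
hsv=cv2.cvtColor(im,cv2.COLOR_BGR2HSV).astype(int)
m=((hsv[...,0]<20)&(hsv[...,1]>140)&(hsv[...,2]<100)&(hsv[...,2]>10)).astype(np.uint8)*255
cs,_=cv2.findContours(cv2.morphologyEx(m,cv2.MORPH_OPEN,np.ones((9,9))),cv2.RETR_EXTERNAL,cv2.CHAIN_APPROX_NONE)
c=max(cs,key=cv2.contourArea);b=cv2.boxPoints(cv2.minAreaRect(c));print(cv2.contourArea(c)/64)
px=(b+.5)/F-.5+[x0,y0]
for p in px:
    P=plane(t,p,.094)-so; print(p.round(1),(P@sx*1000).round(1),(P@sy*1000).round(1))
vis=im.copy();cv2.drawContours(vis,[b.astype(int)],-1,(0,255,0),1);cv2.imwrite("pics/j.png",vis)
# expected corners of top face for pose (65,0), z .094 and bottom
e=lambda x,y,z:so+x*sx+y*sy+np.array([0,0,z])
P=[e(.065+a,b_,z) for z in(.094,.01) for a,b_ in((.03,.009),(.03,-.009),(-.03,-.009),(-.03,.009))]
q=((proj(t,P)-[x0,y0]+.5)*F);print(q.round())
E
```

```text
174.34375
[309.  180.8] 87.7 23.5
[318.2 176.6] 89.3 -2.5
[327.3 196.5] 33.5 -4.5
[318.1 200.7] 32.0 21.4
[[110.  93.]
 [162.  73.]
 [233. 247.]
 [181. 267.]
 [ 77. 136.]
 [126. 118.]
 [193. 280.]
 [144. 299.]]
```

View pics/j.png

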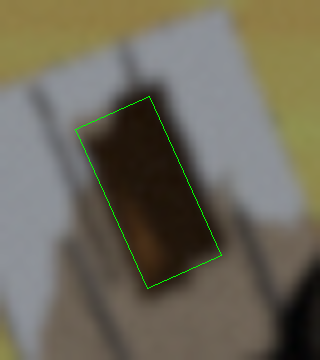

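Request:
{"fn": "drive_tool", "kwargs": {
  "series": [
    [-0.5, 20, 0, 0, 0, 0, 75],
    [-0.6, 40, 0, 0, 0, 0, 72],
    [-0.6, 60, 0, 0, 0, 0, 70],
    [-0.6, 80, 0, 0, 0, 0, 70],
    [-0.6, 95, 0, 0, 0, 0, 70]
  ]
}}

```text
clock: 14.9
tcp_pos: [0.5258, -0.205, 0.0754]
orientation: [-0.386, 2.014, -2.014]
contact_force: [0.4, -0.1, 0.8]
grip_width: 0.0694
```

```bash
python3 - <<'E'
from p import *
st();
pm=so-.02*sx
go([*pm[:2],.014],down(-68.2))
s=cam("side")
crop(s,225,130,115,80,6,"pics/k1.png")
E
```

```text
t 14.9 tcp [ 0.5258 -0.205   0.0754] q [ 0.354  0.497 -0.118  1.942  0.086  0.707 -1.008] F [ 0.4 -0.1  0.8] w 69.4
x,y,z cols [[-0.929, 0.0, 0.37], [-0.37, 0.0, -0.929], [-0.0, -1.0, 0.0]]
d [ 0.8 61.4 -0. ] w [-0.   -0.08 -0.01] dist 61.0 ang 0.1
5 step [ 0.2 12.3 -0. ] [-0.   -0.02 -0.  ]
10 step [ 0.1  6.1 -0. ] [-0.   -0.01 -0.  ]
15 step [ 0.1  4.1 -0. ] [-0.   -0.01 -0.  ]
20 step [ 0.   3.1 -0. ] [-0. -0. -0.]
25 step [ 0.   2.5 -0. ] [-0. -0. -0.]
```

View pics/k1.png

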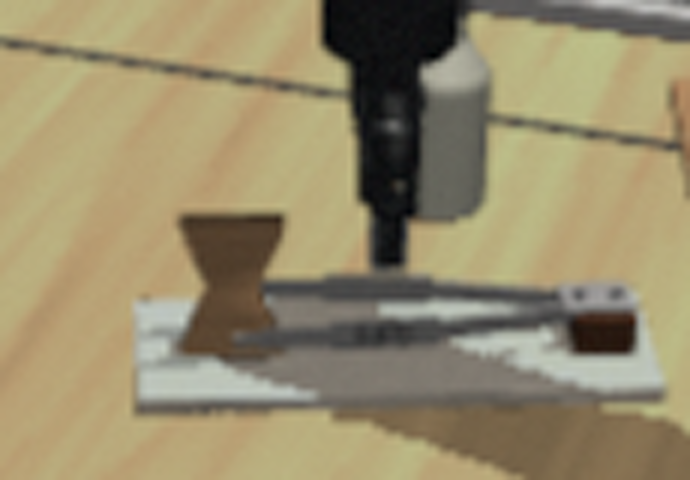

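Request:
{"fn": "drive_tool", "kwargs": {
  "series": [
    [0.8, 12, 0, 0, 0, 0, 70],
    [0.8, 24, 0, 0, 0, 0, 70],
    [0.8, 36, 0, 0, 0, 0, 70],
    [0.8, 44, 0, 0, 0, 0, 70],
    [0.8, 50, 0, 0, 0, 0, 70]
  ]
}}

```text
clock: 15.45
tcp_pos: [0.5233, -0.2048, 0.0225]
orientation: [-0.39, 2.017, -2.013]
contact_force: [-0.1, 0.2, -1.0]
grip_width: 0.0698
```

Request:
{"fn": "drive_tool", "kwargs": {
  "series": [
    [0, 3, 0, 0, 0, 0, 70],
    [0, 6, 0, 0, 0, 0, 70],
    [0, 9, 0, 0, 0, 0, 66],
    [0, 10, 0, 0, 0, 0, 62],
    [0, 10, 0, 0, 0, 0, 58]
  ]
}}

```text
clock: 15.95
tcp_pos: [0.5233, -0.2049, 0.0126]
orientation: [-0.39, 2.017, -2.014]
contact_force: [-0.3, 0.1, -0.1]
grip_width: 0.0581
```

```bash
python3 - <<'E'
from p import *
st();
pm=so-.02*sx
go([*pm[:2],.014],down(-68.2))
s=cam("side")
crop(s,225,130,115,80,6,"pics/k2.png")
t=cam("top");crop(t,270,130,130,150,4,"pics/k3.png")
E
```

```text
t 15.95 tcp [ 0.5233 -0.2049  0.0126] q [ 0.344  0.595 -0.105  1.968  0.106  0.587 -1.024] F [-0.3  0.1 -0.1] w 58.1
x,y,z cols [[-0.929, -0.003, 0.37], [-0.37, 0.001, -0.929], [0.003, -1.0, -0.002]]
d [-1.6 -1.4  1. ] w [ 0.13 -0.08  0.16] dist 2.0 ang 0.2
5 step [-0.3 -0.3  0.2] [ 0.03 -0.02  0.03]
10 step [-0.2 -0.1  0.1] [ 0.01 -0.01  0.02]
15 step [-0.1 -0.1  0.1] [ 0.01 -0.01  0.01]
20 step [-0.1 -0.1  0.1] [ 0.01 -0.    0.01]
25 step [-0.1 -0.1  0. ] [ 0.01 -0.    0.01]
```

View pics/k2.png

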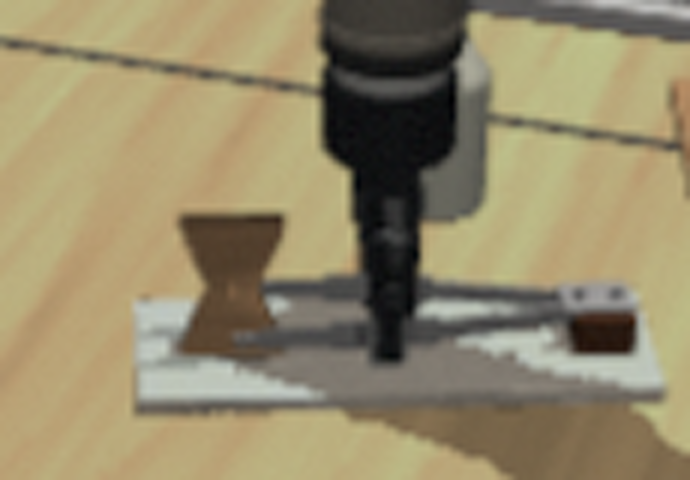

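View pics/k3.png

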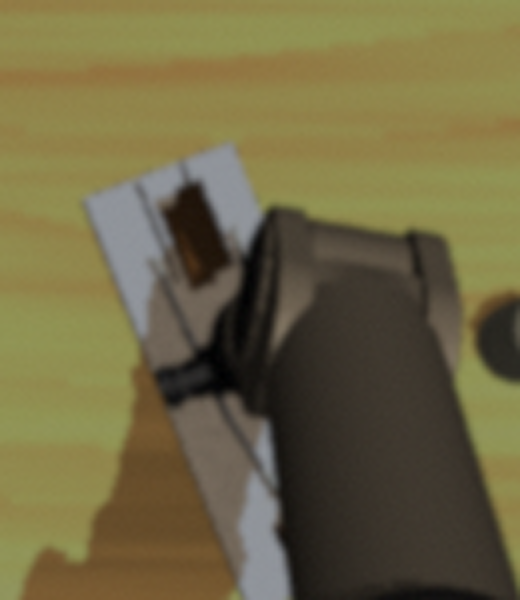

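Request:
{"fn": "drive_tool", "kwargs": {
  "series": [
    [-1.6, -1.4, 1, 0.1, 0, 0.1, 56],
    [-1.6, -1.4, 1, 0.1, 0, 0.1, 54],
    [-1.6, -1.4, 1, 0.1, 0, 0.1, 51],
    [-1.6, -1.4, 1, 0.1, 0, 0.1, 49],
    [-1.6, -1.4, 1, 0.1, 0, 0.1, 48]
  ],
  "squeeze": 30
}}

```text
clock: 16.55
tcp_pos: [0.5259, -0.2053, 0.0146]
orientation: [-0.386, 2.013, -2.014]
contact_force: [0.7, -0.3, 5.1]
grip_width: 0.0482
```

Request:
{"fn": "drive_tool", "kwargs": {
  "series": [
    [0, 0, 0, 0, 0, 0, 47],
    [0, 0, 0, 0, 0, 0, 46],
    [0, 0, 0, 0, 0, 0, 45],
    [0, 0, 0, 0, 0, 0, 44],
    [0, 0, 0, 0, 0, 0, 44]
  ]
}}

```text
clock: 17.05
tcp_pos: [0.5262, -0.2053, 0.0149]
orientation: [-0.385, 2.013, -2.014]
contact_force: [-0.1, -0.2, 5.5]
grip_width: 0.0443
```

```bash
python3 - <<'E'
from p import *
st();o=r.get_obs();print(o["contact_force"]@sy,o["contact_force"]@sx)
pm=so-.02*sx
go([*pm[:2],.014],down(-68.2))
t=cam("top");crop(t,295,155,50,60,10,"pics/k4.png")
E
```

```text
t 17.05 tcp [ 0.5262 -0.2053  0.0149] q [ 0.344  0.593 -0.106  1.964  0.106  0.589 -1.024] F [-0.1 -0.2  5.5] w 44.3
x,y,z cols [[-0.929, 0.001, 0.37], [-0.37, -0.0, -0.929], [-0.001, -1.0, 0.001]]
-0.168002692122712 -0.18373923395545222
d [ 1.   0.9 -0.5] w [-0.04 -0.08 -0.05] dist 1.0 ang 0.1
5 step [ 0.2  0.2 -0.1] [-0.01 -0.02 -0.01]
10 step [ 0.1  0.1 -0.1] [-0.   -0.01 -0.  ]
15 step [ 0.1  0.1 -0. ] [-0.   -0.01 -0.  ]
20 step [ 0.  0. -0.] [-0. -0. -0.]
25 step [ 0.  0. -0.] [-0. -0. -0.]
```

View pics/k4.png

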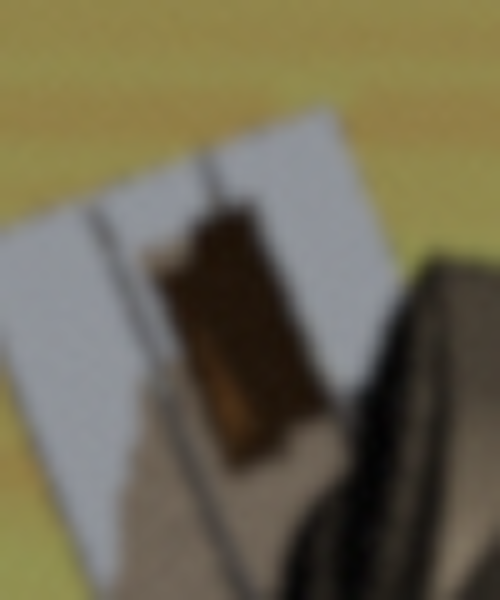

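Request:
{"fn": "drive_tool", "kwargs": {
  "series": [
    [0, 0, 0, 0, 0, 0, 43],
    [0, 0, 0, 0, 0, 0, 42],
    [0, 0, 0, 0, 0, 0, 41],
    [0, 0, 0, 0, 0, 0, 40],
    [0, 0, 0, 0, 0, 0, 39]
  ]
}}

```text
clock: 17.6
tcp_pos: [0.5266, -0.2054, 0.0152]
orientation: [-0.385, 2.012, -2.014]
contact_force: [0.4, -1.3, 6.0]
grip_width: 0.0391
```

Request:
{"fn": "drive_tool", "kwargs": {
  "series": [
    [0, 0, 0, 0, 0, 0, 38.5],
    [0, 0, 0, 0, 0, 0, 38],
    [0, 0, 0, 0, 0, 0, 38],
    [0, 0, 0, 0, 0, 0, 38],
    [0, 0, 0, 0, 0, 0, 38]
  ]
}}

```text
clock: 18.1
tcp_pos: [0.5267, -0.2054, 0.0154]
orientation: [-0.385, 2.012, -2.014]
contact_force: [-0.8, -0.4, 6.1]
grip_width: 0.0381
```

```bash
python3 - <<'E'
from p import *
st();o=r.get_obs();print(o["contact_force"]@sy,o["contact_force"]@sx)
s=cam("side");t=cam("top");crop(t,295,155,50,60,10,"pics/l1.png");crop(s,240,150,60,50,11,"pics/l2.png")
e=lambda x,y,z:so+x*sx+y*sy+np.array([0,0,z])
# predicted tips on line at tip end x~.065, and lines
for n,z in(("tip",.032),):
    for x in(.065,):
        P=[e(x,y,z) for y in(.0165,.0115,.0215,-.0165)]
        print("top",((proj(t,P)-[295,155]+.5)*10).round().tolist(),"side",((proj(s,P)-[240,150]+.5)*11).round().tolist())
E
```

```text
t 18.1 tcp [ 0.5267 -0.2054  0.0154] q [ 0.343  0.592 -0.106  1.963  0.106  0.589 -1.024] F [-0.8 -0.4  6.1] w 38.1
x,y,z cols [[-0.929, 0.002, 0.37], [-0.37, -0.001, -0.929], [-0.002, -1.0, 0.001]]
-0.03701384324572183 -0.893275990038145
top [[173.0, 370.0], [190.0, 364.0], [156.0, 377.0], [287.0, 326.0]] side [[265.0, 384.0], [264.0, 375.0], [265.0, 392.0], [260.0, 329.0]]
```

View pics/l1.png

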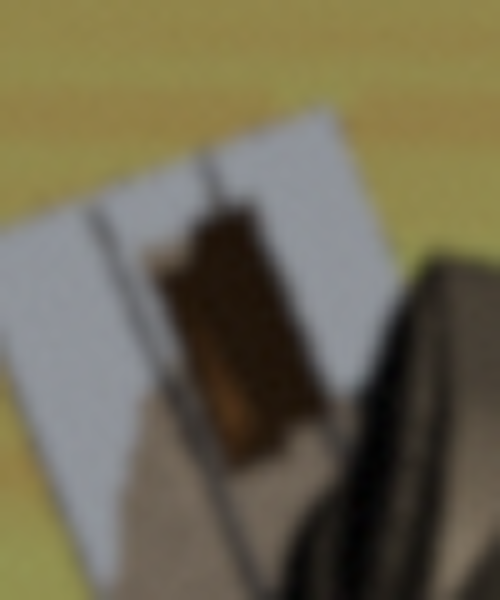

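View pics/l2.png

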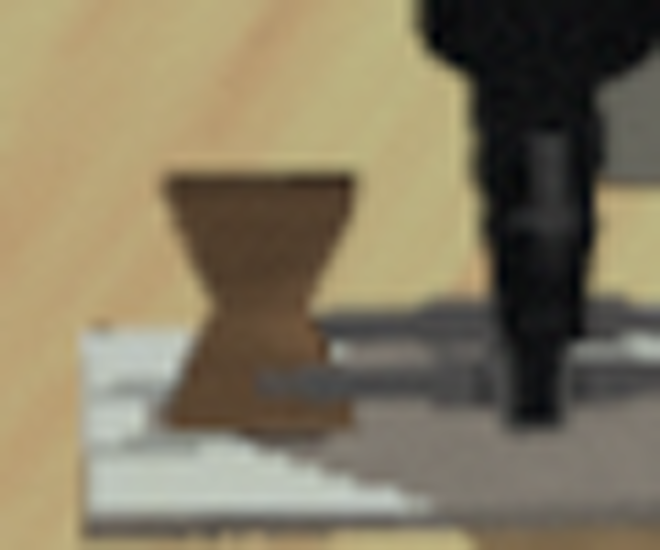

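```bash
python3 - <<'E'
from p import *
s=cam("side")
e=lambda x,y,z:so+x*sx+y*sy+np.array([0,0,z])
for x in(.04,.05):
  P=[e(x,y,.032) for y in(.0165,-.0165,-.0215,-.0115)]
  print(x,((proj(s,P)-[240,150]+.5)*11).round().tolist())
g=cv2.cvtColor(s["frame"],cv2.COLOR_BGR2GRAY)
for col in (270,272,274):print(col,g[172:194,col].tolist())
st()
E
```

```text
0.04 [[345.0, 382.0], [339.0, 327.0], [338.0, 319.0], [340.0, 336.0]]
0.05 [[313.0, 383.0], [307.0, 328.0], [306.0, 320.0], [308.0, 336.0]]
270 [113, 141, 157, 167, 170, 155, 110, 74, 72, 132, 132, 85, 77, 75, 75, 75, 80, 105, 122, 124, 122, 165]
272 [171, 170, 171, 173, 174, 154, 107, 74, 72, 105, 120, 98, 74, 74, 96, 110, 106, 113, 125, 124, 120, 137]
274 [173, 174, 173, 174, 174, 152, 107, 74, 78, 108, 120, 95, 74, 73, 103, 123, 121, 121, 124, 121, 121, 122]
t 18.25 tcp [ 0.5267 -0.2054  0.0153] q [ 0.343  0.592 -0.106  1.964  0.106  0.589 -1.024] F [-0.2 -0.5  5.7] w 38.0
x,y,z cols [[-0.929, 0.002, 0.37], [-0.37, -0.001, -0.929], [-0.001, -1.0, 0.001]]
```

Request:
{"fn": "drive_tool", "kwargs": {
  "series": [
    [0, 0, 0, 0, 0, 0, 38],
    [0, 0, 0, 0, 0, 0, 38],
    [0, 0, 0, 0, 0, 0, 38],
    [0, 0, 0, 0, 0, 0, 38],
    [0, 0, 0, 0, 0, 0, 38]
  ]
}}

```text
clock: 18.75
tcp_pos: [0.5267, -0.2054, 0.0154]
orientation: [-0.385, 2.012, -2.014]
contact_force: [-0.1, 0.1, 5.1]
grip_width: 0.0374
```

```bash
python3 - <<'E'
from p import *
st(); print(r.hand_in())
E
```

```text
t 18.75 tcp [ 0.5267 -0.2054  0.0154] q [ 0.344  0.592 -0.106  1.963  0.106  0.589 -1.024] F [-0.1  0.1  5.1] w 37.4
x,y,z cols [[-0.929, 0.002, 0.37], [-0.37, -0.001, -0.929], [-0.002, -1.0, 0.001]]
the job is handed in; nothing more can be done
None
```

I drew the larger wooden key out of the rest, stood it on its end between the tweezer tips and let it go. I then squeezed the finger patches to an opening of about 38 mm and handed in at 18.75 s, still holding the tweezers. No verdict was reported.

**Key:** the last side picture shows it upright and free on the board. The top-view outline agreed with the spot to about 1–2 mm by eye. My colour mask of the key's top face merged with the key's side, so its numbers were not usable.

**Tips:** the side view puts both blades within about 1–2 mm of ±16.5 mm, and the net sideways force was about zero. I inferred the right tip from its blade, because the tip itself was hidden by the key and arm.

**Hold:** the grip width read 37.4–38.1 mm over the last readings. A steady upward force of 5–6 N remained from the pads rubbing on the blades.

**Bystanders:** I saw no contact with the brush, bottle or offcut, but took no final picture to check them.

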